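# Put the drinks set back on its tray

### The job

Tidy the coffee table by putting the drinks set back on its serving tray: the bottle on the square coaster with its sides in line with the coaster's, one tumbler on each of the two round cork coasters, and the water jug on its saucer, everything upright and in the middle. It is glass and china, so set each piece down rather than dropping it and knock nothing over. The candle in a glass and the reed diffuser are not part of the set: leave them standing where they are.

Things in the scene. Friction and masses are not known exactly. Their poses are not given: they have to be found in the camera images.
- bottle_center (a point): square amber glass bottle, black labels, upright on the 3 mm mat, 200 mm tall, about 0.5 kg. Body 64 x 64 mm up to 108 mm above its underside, shoulder to 136 mm, then a straight round black neck 30 mm across to the top (good to grip). This point: on its axis, half-way up (100 mm above its underside); z up, x and y square to the body's flat sides (all four alike)
- tumbler_a_center (a point): empty clear-glass whisky tumbler, open at the top, upright on the mat; one of two identical ones. Round, slightly tapered: 88 mm tall, 58 mm across the foot, 62 mm half-way, 66 mm at the rim; about 0.2 kg. This point: its centre, 44 mm above its underside; z up. Underside 3 mm above the table at the start (mat thickness)
- tumbler_b_center (a point): empty clear-glass whisky tumbler, open at the top, upright on the mat; one of two identical ones. Round, slightly tapered: 88 mm tall, 58 mm across the foot, 62 mm half-way, 66 mm at the rim; about 0.2 kg. This point: its centre, 44 mm above its underside; z up. Underside 3 mm above the table at the start (mat thickness)
- jug_center (a point): small white ceramic water jug, empty, upright on the 3 mm mat, 85 mm tall, about 0.25 kg. Round body 58 mm across from 20 to 60 mm up; foot 52 mm, mouth 54 mm. Ear handle on its +y side, out to 57 mm from the axis; small lip at the rim on -y, out to 40 mm; so grip it along its x axis. This point: on the axis, half-way up (42.5 mm above its underside); z up
- coaster_sq: square black rubber coaster, 100 x 100 mm, with a low raised edge, fixed on the floor of the tray. Origin: centre of its underside, 8 mm above the table. Upper face 4 mm above the origin, 92 x 92 mm inside the edge; edge top 7 mm above the origin. x and y square to its sides, z up
- coaster_a: round cork coaster, 96 mm across, with a low raised edge; one of two identical ones, fixed on the floor of the tray. Origin: centre of its underside, 8 mm above the table. Upper face 4 mm above the origin, 88 mm across inside the edge; edge top 7 mm above the origin. z up
- coaster_b: round cork coaster, 96 mm across, with a low raised edge; one of two identical ones, fixed on the floor of the tray. Origin: centre of its underside, 8 mm above the table. Upper face 4 mm above the origin, 88 mm across inside the edge; edge top 7 mm above the origin. z up
- saucer: round white saucer, 113 mm across, with a wide raised lip, fixed on the tray's floor. Origin: centre of its underside, 8 mm above the table. Flat middle 4 mm above the origin, 80 mm across; lip top 9.5 mm above the origin. The fixed wooden tray, 300 x 330 mm, stands left or right of the mat; rim 28 mm, handles on its left and right ends 51 mm above the table
- candle_center (a point): candle in a glass: the same glass as the tumblers (88 mm tall, 66 mm across the rim) but filled with pale lilac wax to 18 mm below the rim, short black wick, unlit; standing on the mat among the drinks things. Not part of the drinks set. This point: its centre, 44 mm above its underside; z up
- diffuser_center (a point): reed diffuser: squat square amber glass bottle, 62 x 62 mm and 60 mm high, with a short 33 mm neck to 88 mm; six thin reeds fan out of it to 165 mm above its underside, within 24 mm of its axis. On the mat among the drinks things; not part of the drinks set. This point: on its axis, 42.5 mm above its underside; x and y square to its sides, z up
Mind the look-alikes: they are no part of the job. What is shaped like the part that bears tumbler_b_center but orange or yellow is not meant.

How it is judged:
At the end, for the whole second after the job is handed in: Bottle on the square coaster, sides within 0.22 rad of its sides; one tumbler on each round cork coaster; jug on the saucer: each upright (0.08 rad), within 14 mm of the centre, standing flat inside the raised edge (4 mm in height), at rest (horizontal distance between bottle_center and coaster_sq below 0.014 m and z of bottle_center in the frame of coaster_sq between 0.1 and 0.108 m and angle between each of bottle_center, jug_center's own z axis and vertical below 0.08 rad and (angle between the x axis of bottle_center and the x axis of coaster_sq, either way round below 0.22 rad or angle between the x axis of bottle_center and the y axis of coaster_sq, either way round below 0.22 rad) and horizontal distance between jug_center and saucer below 0.014 m and z of jug_center in the frame of saucer between 0.0425 and 0.0505 m and ((horizontal distance between tumbler_a_center and coaster_a below 0.014 m and z of tumbler_a_center in the frame of coaster_a between 0.044 and 0.052 m and angle between each of tumbler_a_center, tumbler_b_center's own z axis and vertical below 0.08 rad and horizontal distance between tumbler_b_center and coaster_b below 0.014 m and z of tumbler_b_center in the frame of coaster_b between 0.044 and 0.052 m) or (horizontal distance between tumbler_a_center and coaster_b below 0.014 m and z of tumbler_a_center in the frame of coaster_b between 0.044 and 0.052 m and angle between each of tumbler_a_center, tumbler_b_center's own z axis and vertical below 0.08 rad and horizontal distance between tumbler_b_center and coaster_a below 0.014 m and z of tumbler_b_center in the frame of coaster_a between 0.044 and 0.052 m)) and linear speed of each of bottle, tumbler_a, tumbler_b, jug below 0.02 m/s); the robot touches nothing.
It fails at once if the bottle, a tumbler or the jug is knocked over (leans more than 45 degrees) (angle between any of bottle_center, tumbler_a_center, tumbler_b_center, jug_center's own z axis and vertical above 0.79 rad).
It fails at once if the bottle, a tumbler or the jug is dropped (moves faster than 0.6 m/s, as after 18 mm of free fall, with the fingers off it) ((contact force between the fingers and bottle below 0.01 N and linear speed of bottle above 0.6 m/s) or (contact force between the fingers and tumbler_a below 0.01 N and linear speed of tumbler_a above 0.6 m/s) or (contact force between the fingers and tumbler_b below 0.01 N and linear speed of tumbler_b above 0.6 m/s) or (contact force between the fingers and jug below 0.01 N and linear speed of jug above 0.6 m/s)).
It fails at once if the candle glass is moved more than 20 mm or tipped (distance of candle_center from where it was at the start of the episode above 0.02 m or angle between candle_center's own z axis and vertical above 0.35 rad).
It fails at once if the reed diffuser is moved more than 20 mm or tipped (distance of diffuser_center from where it was at the start of the episode above 0.02 m or angle between diffuser_center's own z axis and vertical above 0.35 rad).
It also fails if it takes over 128 s, if anything falls off the work surface, if the arm or the gripper's body presses on something with over 40 N, if the wrist force passes 120 N, or if a joint passes its speed limit or range.

### The arm

A 6-joint arm with a two-finger parallel gripper is mounted at the origin on the work surface. World frame = base frame: x ahead of the robot, y to its left, z up, the work surface at z = 0. Lengths are in m, angles in rad, forces in N, time in s.
With the tool pointing down it reaches from about 0.3 to 0.775 m from the base axis. Payload 14.6 kg.
Tool frame: the origin (TCP) lies at the very end of the fingers, on their centre line; the grasp point (between the pads) lies 19 mm behind it; y points along the fingers, x is the direction in which the jaws open and shut, and the axes are right-handed (so a half turn about y gives the same grasp; the last joint's range is limited). The gripper opens to 94 mm and grips with 3 to 60 N. Pads are 16 mm wide; open, the fingers measure 119 mm over their backs; the gripper's body (75 mm by 177 mm) begins 78 mm behind the grasp point.
Start: joints at [1.25, 0.3, 1.521, -0, 1.321, -0.067], TCP at [0.138, 0.532, 0.176] pointing down, gripper open.
Joint ranges: [-3.03, 3.03], [-0.79, 2.21], [0.23, 2.52], [-1.04, 4.18], [0, 3.07], [-2.55, 2.55]. Speed limits (rad/s): [2.22, 2.22, 2.57, 3.14, 3.14, 3.14].

### API

Orientations are given as [roll, pitch, yaw] about the fixed x, y, z axes, in that order (R = Rz(yaw) Ry(pitch) Rx(roll)).
In Python, from station import get_obs, cams, hand_in gives the robot as it stands. The module is installed in compiled form; this text tells all that it offers.
- The arm moves only by the tool step_arm, never from a script. Its argument "plan" is a list of rows, each an object with "grip": the closure, from -1 (fully open) to 1 (shut), so that 0 is half open; "slide": the shift along the tool's x, y, z in m, a list of three; "spin": the turn about the tool's y in degrees. A call has 1 to 20 rows; each row shifts and turns the commanded pose from where the row before left it, along the tool's axes as they then stand; what a row does not reach is not made up. A row lasts 1/12 s, in which the tool goes at most 41.7 mm and 7.16 degrees, less where a joint would pass 70% of its speed; a pose out of reach is approached as far as the arm can. A call is refused whole if a number of a shift passes 0.0417 or a number of a turn 7.16, either way. A call with a gripper value outside its range is refused whole. The fingers move at their own pace and stop on an object; "force" is the grip in N (left out, the last holds). Time passes only in rows, so rows that do not move let the fingers close. It gives the time, the measured TCP pose, the force and the opening at its end, in the units of the state.
- get_obs(): the state, without advancing time (a new reading comes with each control period).
- cams.camera(name): name is "scene" or "top" or "wrist"; returns the picture (420x560x3 uint8, blue, green, red); there is no depth.
- cams.calibration(name): a dict with "K" (3x3 intrinsics, pixels), "k1" (the pictures are not rectified: a ray, as slopes to the right and down, at radius r is drawn at 1 + k1 r^2 times it, then the intrinsics apply), "T" (4x4, takes a point from camera to world coordinates). Camera axes: x right, y up, looking along -z (the intrinsics and any distortion apply to the point x, -y, -z); pixel columns grow to the right and rows downward; lengths in m; the calibration is good to about 2 mm. A picture is of the moment at which its call begins: read the wrist's pose just before it. calibration takes no time and is no camera call; for the wrist camera it gives the pose at the moment of the call.
- hand_in(): hands the job in, once; it reports no verdict.
The state is a dict: "time_s": time; "qpos": joint angles; "joint_vel": joint speeds; "tau": joint torques, N m; "ee_pos": TCP position; "eef_rot": TCP orientation; "force": force on the tool from outside, world axes, zero at the start; "moment": the same for the moment, N m; "grip_width": finger opening in m.
Only numpy, scipy, OpenCV 4.12 (cv2) and the standard library are available. Lean on these libraries where they do the work, as an engineer would, in place of code of your own. Each camera call takes 0.05 s, during which the arm holds its last target.

## Working session

There is one attempt and no reset: what is moved stays moved. The work goes in short steps, Python scripts to look and compute and a tool call to move; the robot and the scene stay as the last step left them, time stands still between calls to the robot, and variables do not carry over. Pictures are saved under pics/ and viewed, and the job is handed in when it is done.

Besides the shell and the picture viewer there is one more tool, called after "Call:" as name(argument=value, ...) on one line, values as JSON. step_arm: Moves the arm, as the interface text tells. Its arguments: {"type":"object","properties":{"plan":{"type":"array","items":{"type":"object","properties":{"grip":{"type":"number"},"slide":{"type":"array","items":{"type":"number"}},"spin":{"type":"number"}}}},"force":{"type":"number"}},"required":["plan"]}

```bash
mkdir -p pics; python3 - <<'E'
from station import get_obs,cams
import cv2
o=get_obs();print(o)
for n in ("scene","top","wrist"):
    c=cams.calibration(n);print(n,c["K"].round(1).tolist() if hasattr(c["K"],'round') else c["K"],c["k1"]);print(c["T"])
    cv2.imwrite(f"pics/{n}0.png",cams.camera(n))
E
```

```text
{'time_s': 0.0, 'qpos': array([ 1.25039973e+00,  3.00454977e-01,  1.52160845e+00, -3.43413581e-05,
        1.32068683e+00, -6.66020132e-02]), 'joint_vel': array([-0.00030133, -0.00055358, -0.00033555,  0.00050526,  0.00076295,
        0.00148891]), 'tau': array([ 2.58865388e-03, -5.31803906e+01, -3.52734590e+01,  7.09072687e-02,
        2.44325126e-02, -9.84726557e-05]), 'ee_pos': array([0.13801037, 0.5320871 , 0.17508361]), 'eef_rot': array([-1.57075247e+00,  1.15725150e-03,  1.31701029e+00]), 'force': array([ 0.67395573, -0.35404291, -1.42455675]), 'moment': array([ 0.02286517, -0.00845045, -0.02162526]), 'grip_width': 0.09346125075414106}
scene [[483.2, 0.0, 288.7], [0.0, 483.2, 207.8], [0.0, 0.0, 1.0]] -0.17182991959651472
[[ 0.86187319 -0.28841618  0.41712195  0.96161378]
 [ 0.50669869  0.52343575 -0.68503391 -0.81962174]
 [-0.02076168  0.8017675   0.59727534  0.86961225]
 [ 0.          0.          0.          1.        ]]
top [[541.1, 0.0, 269.7], [0.0, 541.1, 219.6], [0.0, 0.0, 1.0]] -0.15165945451935803
[[-0.02904101  0.99312043 -0.1134391   0.2455803 ]
 [-0.99956186 -0.02950231 -0.00238948  0.07081097]
 [-0.00571976  0.11332001  0.99354208  1.45331065]
 [ 0.          0.          0.          1.        ]]
wrist [[367.5, 0.0, 278.7], [0.0, 367.5, 217.4], [0.0, 0.0, 1.0]] -0.08536006461889845
[[ 2.51030459e-01 -9.38784141e-01 -2.35940769e-01  7.02492879e-02]
 [ 9.67979187e-01  2.43447364e-01  6.12345821e-02  5.50357053e-01]
 [-4.68962110e-05 -2.43757499e-01  9.69836213e-01  3.85427483e-01]
 [ 0.00000000e+00  0.00000000e+00  0.00000000e+00  1.00000000e+00]]
```

View pics/scene0.png

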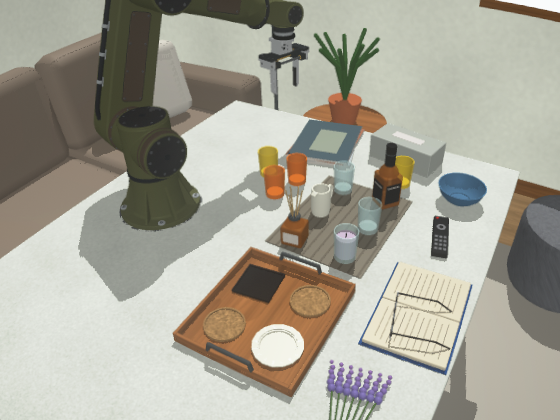

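View pics/top0.png

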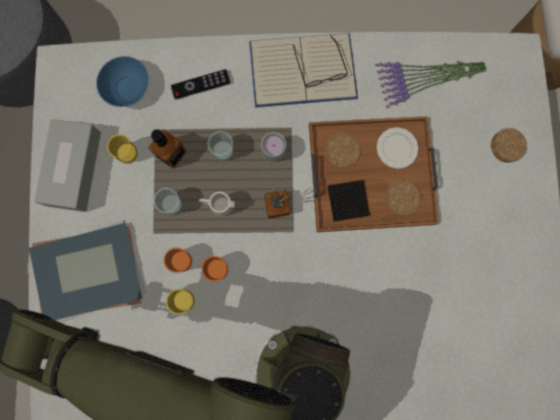

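View pics/wrist0.png

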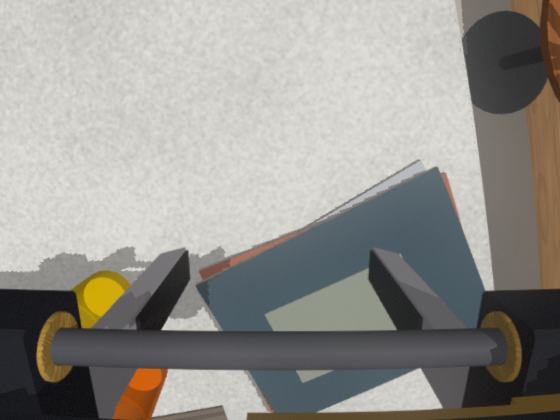

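```bash
cat > h.py <<'E'
import numpy as np, cv2
from station import get_obs,cams
def ray(c,uv):
    K=np.array(c["K"]);T=np.array(c["T"]);d=np.array([c["k1"],0,0,0,0.])
    p=cv2.undistortPointsIter(np.array(uv,float).reshape(-1,1,2),K,d[:5],None,None,(3,60,1e-10)).reshape(-1,2)
    D=np.c_[p[:,0],-p[:,1],-np.ones(len(p))]@T[:3,:3].T
    return T[:3,3],D
def onz(c,uv,z):
    o,D=ray(c,uv);z=np.broadcast_to(z,(len(D),));t=(z-o[2])/D[:,2]
    return o+D*t[:,None]
def proj(c,P):
    K=np.array(c["K"]);T=np.array(c["T"]);P=np.atleast_2d(P)
    q=(P-T[:3,3])@T[:3,:3];s=np.c_[q[:,0]/-q[:,2],-q[:,1]/-q[:,2]]
    r2=(s**2).sum(1,keepdims=True);s=s*(1+c["k1"]*r2)
    return np.c_[s[:,0]*K[0,0]+K[0,2],s[:,1]*K[1,1]+K[1,2]]
E
python3 - <<'E'
from h import *
im=cv2.imread("pics/top0.png")
cv2.imwrite("pics/topA.png",cv2.resize(im[120:240,145:305],None,fx=5,fy=5,interpolation=cv2.INTER_CUBIC))
cv2.imwrite("pics/topB.png",cv2.resize(im[110:240,300:445],None,fx=4.6,fy=4.6,interpolation=cv2.INTER_CUBIC))
im=cv2.imread("pics/scene0.png")
cv2.imwrite("pics/scA.png",cv2.resize(im[135:275,260:420],None,fx=4.2,fy=4.2,interpolation=cv2.INTER_CUBIC))
E
```

```text
(no output)
```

View pics/topA.png

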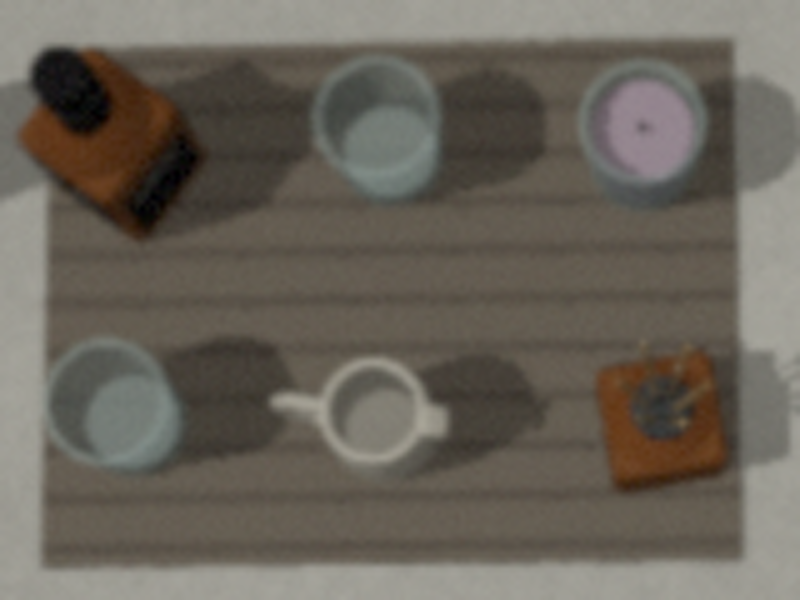

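View pics/topB.png

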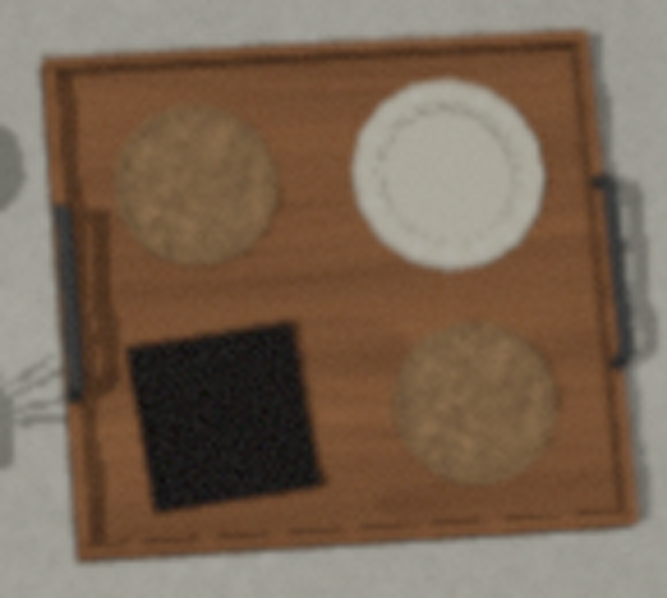

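View pics/scA.png

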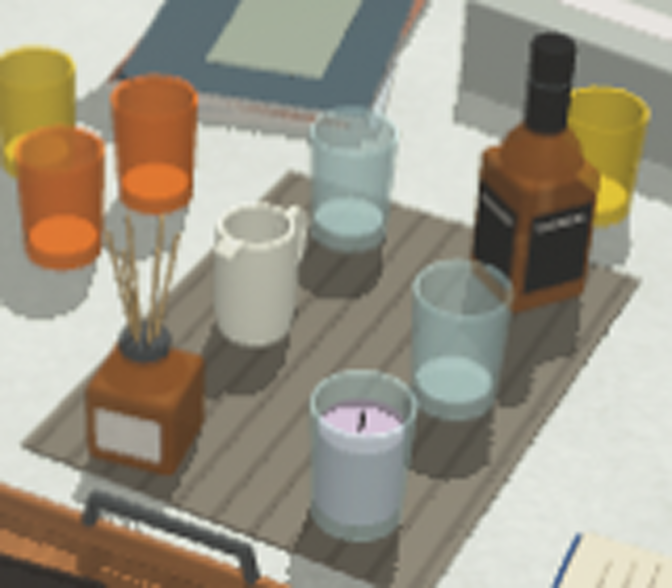

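```bash
cat > m.py <<'E'
from h import *
c=cams.calibration("top")
A=lambda p:[( p[0]+.5)/5-.5+145,(p[1]+.5)/5-.5+120]
B=lambda p:[( p[0]+.5)/4.6-.5+300,(p[1]+.5)/4.6-.5+110]
P={}
for n,uv,z in [("T1",A((377,119)),.091),("T2",A((111,402)),.091),("candle",A((643,122)),.091),("jug",A((374,411)),.088),("jughandle",A((275,402)),.075),("juglip",A((436,418)),.085),
 ("botTop",A((60,75)),.203),("diffN",A((662,406)),.091),("ca",B((196,185)),.015),("cb",B((476,402)),.015),("sau",B((448,174)),.0175),
 ("s1",B((129,347)),.015),("s2",B((296,321)),.015),("s3",B((322,484)),.015),("s4",B((156,512)),.015)]:
    P[n]=onz(c,[uv],z)[0];print(n,P[n].round(4))
s=np.mean([P[k] for k in("s1","s2","s3","s4")],0);print("sq",s.round(4),[np.degrees(np.arctan2(*(P[b]-P[a])[[1,0]])).round(1) for a,b in(("s1","s2"),("s2","s3"),("s3","s4"),("s4","s1"))])
P["sq"]=s
E
python3 - <<'E'
from m import *
im=cv2.imread("pics/top0.png");sc=cv2.imread("pics/scene0.png");cs=cams.calibration("scene")
th=np.linspace(0,2*np.pi,60)
def circ(n,r,z,I,c,k):
    p=P[n][:2]+r*np.c_[np.cos(th),np.sin(th)]
    q=proj(c,np.c_[p,np.full(60,z)]);cv2.polylines(I,[np.round((q+.5)*k-.5).astype(int)],1,(0,0,255),1)
for nm,I,cc,roi in(("top",im,c,(120,240,145,305)),("sc",sc,cs,(135,275,260,420)),("topB",im,c,(110,240,300,445)),("scB",sc,cs,(240,390,170,360))):
    k=4;J=cv2.resize(I,None,fx=k,fy=k,interpolation=cv2.INTER_CUBIC)
    for n in("T1","T2","candle"):
        circ(n,.033,.091,J,cc,k);circ(n,.029,.003,J,cc,k)
    circ("jug",.027,.088,J,cc,k);circ("jug",.026,.003,J,cc,k);circ("botTop",.015,.203,J,cc,k);circ("botTop",.015,.139,J,cc,k);circ("diffN",.0165,.091,J,cc,k)
    circ("ca",.048,.015,J,cc,k);circ("cb",.048,.015,J,cc,k);circ("sau",.0565,.0175,J,cc,k)
    a,b,e,f=roi;cv2.imwrite(f"pics/ov_{nm}.png",J[a*k:b*k,e*k:f*k])
E
```

```text
T1 [0.6033 0.1969 0.091 ]
T2 [0.4594 0.3361 0.091 ]
candle [0.5972 0.0593 0.091 ]
jug [0.451  0.2012 0.088 ]
jughandle [0.4592 0.2536 0.075 ]
juglip [0.4468 0.1697 0.085 ]
botTop [0.6013 0.3388 0.203 ]
diffN [0.4486 0.0541 0.091 ]
ca [ 0.5953 -0.129   0.015 ]
cb [ 0.4606 -0.2889  0.015 ]
sau [ 0.598  -0.2802  0.0175]
s1 [ 0.4989 -0.0849  0.015 ]
s2 [ 0.5118 -0.1843  0.015 ]
s3 [ 0.4147 -0.1947  0.015 ]
s4 [ 0.4011 -0.0965  0.015 ]
sq [ 0.4566 -0.1401  0.015 ] [np.float64(-82.6), np.float64(-173.9), np.float64(97.9), np.float64(6.8)]
```

View pics/ov_top.png

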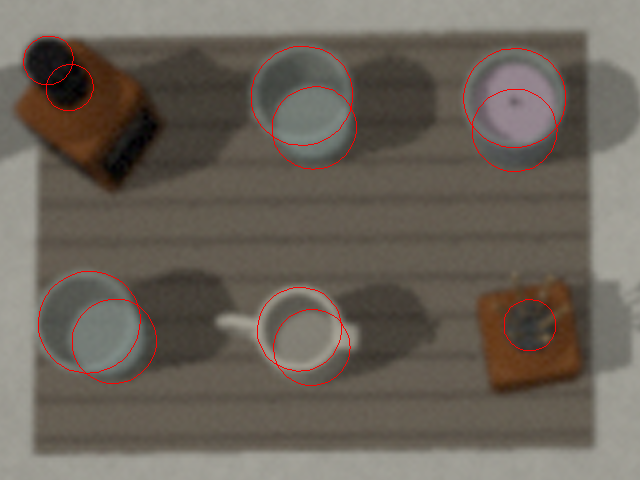

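View pics/ov_sc.png

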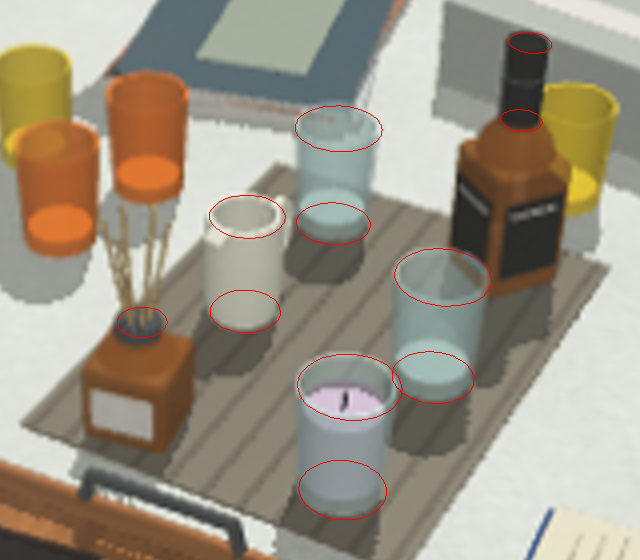

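View pics/ov_topB.png

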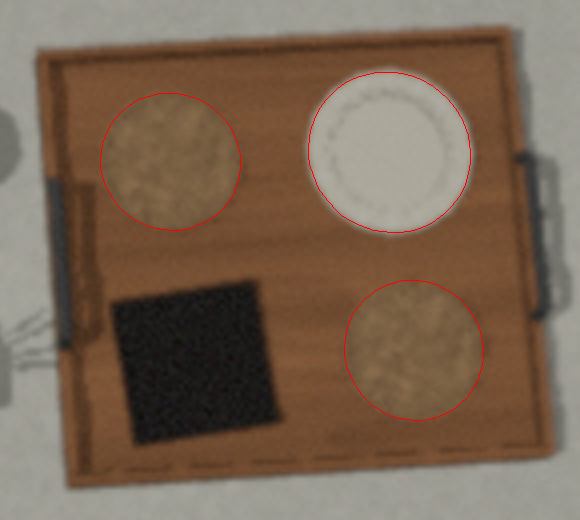

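View pics/ov_scB.png

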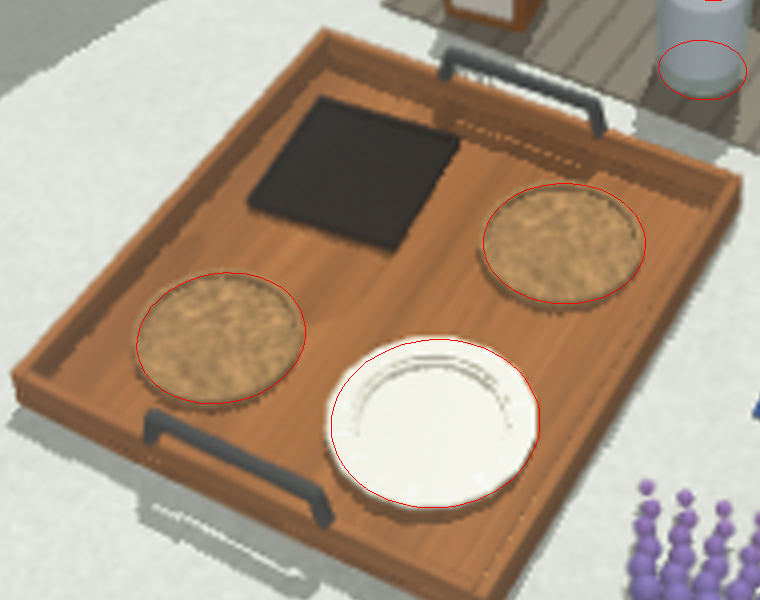

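Tumblers: the two clear glasses at top-image (220,146) and (168,201). Not meant: lilac-filled candle (273,146), orange glasses (178,260) and (215,268), yellow glasses (122,149) and (180,301). The bottle is the tall one at (166,147), not the diffuser at (278,203). The jug at (218,203) has its handle to the left. The crops confirm both clear glasses are empty. First I raise the tool and turn it to yaw 0.

Call:
step_arm(plan=[{"grip": -1, "slide": [0, -0.01, 0], "spin": 4}, {"grip": -1, "slide": [0, -0.02, 0], "spin": 6.5}, {"grip": -1, "slide": [0, -0.02, 0], "spin": 6.5}, {"grip": -1, "slide": [0, -0.02, 0], "spin": 6.5}, {"grip": -1, "slide": [0, -0.02, 0], "spin": 6.5}, {"grip": -1, "slide": [0, -0.02, 0], "spin": 6.5}, {"grip": -1, "slide": [0, -0.02, 0], "spin": 6.5}, {"grip": -1, "slide": [0, -0.01, 0], "spin": 6.5}, {"grip": -1, "slide": [0, 0, 0], "spin": 6.5}, {"grip": -1, "slide": [0, 0, 0], "spin": 6.5}, {"grip": -1, "slide": [0, 0, 0], "spin": 6.5}, {"grip": -1, "slide": [0, 0, 0], "spin": 6.5}, {"grip": -1, "slide": [0, 0, 0], "spin": 0.5}, {"grip": -1, "slide": [0, 0, 0], "spin": 0}], force=20)

```text
time_s: 1.32
ee_pos: [0.1381, 0.5323, 0.3155]
eef_rot: [-1.571, 0.0, -0.007]
force: [0.2, 0.1, 0.2]
grip_width: 0.0941
```

Call:
step_arm(plan=[{"grip": -1, "slide": [0.01, 0, -0.01]}, {"grip": -1, "slide": [0.024, 0, -0.02]}, {"grip": -1, "slide": [0.024, 0, -0.02]}, {"grip": -1, "slide": [0.024, 0, -0.02]}, {"grip": -1, "slide": [0.024, 0, -0.02]}, {"grip": -1, "slide": [0.024, 0, -0.02]}, {"grip": -1, "slide": [0.024, 0, -0.02]}, {"grip": -1, "slide": [0.024, 0, -0.02]}, {"grip": -1, "slide": [0.024, 0, -0.02]}, {"grip": -1, "slide": [0.024, 0, -0.02]}, {"grip": -1, "slide": [0.024, 0, -0.02]}, {"grip": -1, "slide": [0.024, 0, -0.02]}, {"grip": -1, "slide": [0.024, 0, -0.02]}, {"grip": -1, "slide": [0.024, 0, -0.02]}, {"grip": -1, "slide": [0.024, 0, -0.02]}, {"grip": -1, "slide": [0.024, 0, -0.02]}, {"grip": -1, "slide": [0.01, 0, -0.01]}, {"grip": -1, "slide": [0, 0, 0]}, {"grip": -1, "slide": [0, 0, 0]}])

```text
schema error: expected keys grip, slide, spin
```

```bash
cat > ov.py <<'E'
from m import *
import sys
o=get_obs();print(o["ee_pos"].round(4),o["eef_rot"].round(4))
cw=cams.calibration("wrist");I=cams.camera("wrist")
cv2.imwrite(f"pics/{sys.argv[1]}raw.png",I);np.save(f"pics/{sys.argv[1]}.npy",cw,allow_pickle=True)
th=np.linspace(0,2*np.pi,60);k=1.4
J=cv2.resize(I,None,fx=k,fy=k,interpolation=cv2.INTER_CUBIC)
def circ(n,r,z):
    p=P[n][:2]+r*np.c_[np.cos(th),np.sin(th)]
    q=proj(cw,np.c_[p,np.full(60,z)]);cv2.polylines(J,[np.round((q+.5)*k-.5).astype(int)],1,(0,0,255),1)
for n in("T1","T2","candle"): circ(n,.033,.091);circ(n,.029,.003)
for a in[("jug",.027,.088),("jug",.026,.003),("botTop",.015,.203),("botTop",.015,.139),("diffN",.0165,.091),("ca",.048,.015),("cb",.048,.015),("sau",.0565,.0175)]: circ(*a)
cv2.imwrite(f"pics/{sys.argv[1]}.png",J)
E
python3 ov.py w1
```

```text
T1 [0.6033 0.1969 0.091 ]
T2 [0.4594 0.3361 0.091 ]
candle [0.5972 0.0593 0.091 ]
jug [0.451  0.2012 0.088 ]
jughandle [0.4592 0.2536 0.075 ]
juglip [0.4468 0.1697 0.085 ]
botTop [0.6013 0.3388 0.203 ]
diffN [0.4486 0.0541 0.091 ]
ca [ 0.5953 -0.129   0.015 ]
cb [ 0.4606 -0.2889  0.015 ]
sau [ 0.598  -0.2802  0.0175]
s1 [ 0.4989 -0.0849  0.015 ]
s2 [ 0.5118 -0.1843  0.015 ]
s3 [ 0.4147 -0.1947  0.015 ]
s4 [ 0.4011 -0.0965  0.015 ]
sq [ 0.4566 -0.1401  0.015 ] [np.float64(-82.6), np.float64(-173.9), np.float64(97.9), np.float64(6.8)]
[0.1381 0.5323 0.3155] [-1.5712e+00  1.0000e-04 -6.7000e-03]
```

View pics/w1.png

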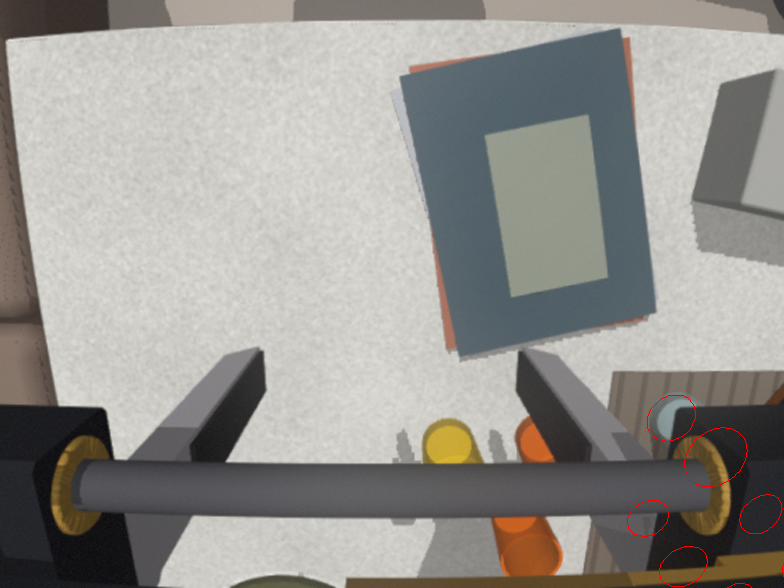

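Call:
step_arm(plan=[{"grip": -1, "slide": [0.01, 0, -0.01], "spin": 0}, {"grip": -1, "slide": [0.024, 0, -0.022], "spin": 0}, {"grip": -1, "slide": [0.024, 0, -0.022], "spin": 0}, {"grip": -1, "slide": [0.024, 0, -0.022], "spin": 0}, {"grip": -1, "slide": [0.024, 0, -0.022], "spin": 0}, {"grip": -1, "slide": [0.024, 0, -0.022], "spin": 0}, {"grip": -1, "slide": [0.024, 0, -0.022], "spin": 0}, {"grip": -1, "slide": [0.024, 0, -0.022], "spin": 0}, {"grip": -1, "slide": [0.024, 0, -0.022], "spin": 0}, {"grip": -1, "slide": [0.024, 0, -0.022], "spin": 0}, {"grip": -1, "slide": [0.024, 0, -0.022], "spin": 0}, {"grip": -1, "slide": [0.024, 0, -0.022], "spin": 0}, {"grip": -1, "slide": [0.024, 0, -0.022], "spin": 0}, {"grip": -1, "slide": [0.024, 0, -0.022], "spin": 0}, {"grip": -1, "slide": [0.024, 0, -0.022], "spin": 0}, {"grip": -1, "slide": [0.024, 0, -0.022], "spin": 0}, {"grip": -1, "slide": [0.01, 0, -0.01], "spin": 0}, {"grip": -1, "slide": [0, 0, 0], "spin": 0}, {"grip": -1, "slide": [0, 0, 0], "spin": 0}])

```text
time_s: 2.95
ee_pos: [0.5146, 0.1784, 0.3155]
eef_rot: [-1.571, 0.001, -0.009]
force: [-0.4, 1.6, -0.0]
grip_width: 0.0939
```

```bash
python3 ov.py w2|tail -1
```

```text
[0.5146 0.1784 0.3155] [-1.5708e+00  5.0000e-04 -9.4000e-03]
```

View pics/w2.png

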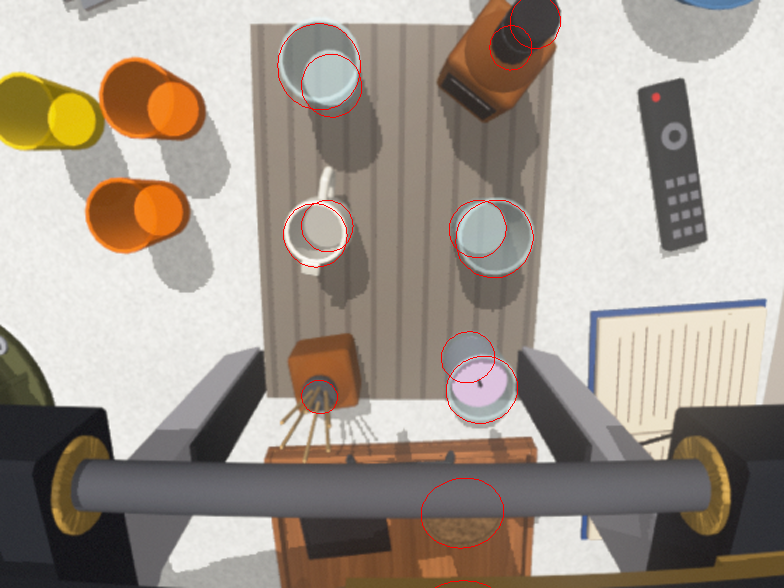

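The overlay shows rims and feet agreeing within about 1–2 px (~1–2 mm) for all pieces. Next I measure the yaw of the bottle and jug.

```bash
python3 - <<'E'
from h import *
I=cv2.imread("pics/w2raw.png")
a=cv2.resize(I[0:95,305:405],None,fx=6,fy=6,interpolation=cv2.INTER_CUBIC)
cv2.imwrite("pics/w2bot.png",a)
b=cv2.resize(I[110:205,190:270],None,fx=6,fy=6,interpolation=cv2.INTER_CUBIC)
cv2.imwrite("pics/w2jug.png",b)
E
```

```text
(no output)
```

View pics/w2bot.png

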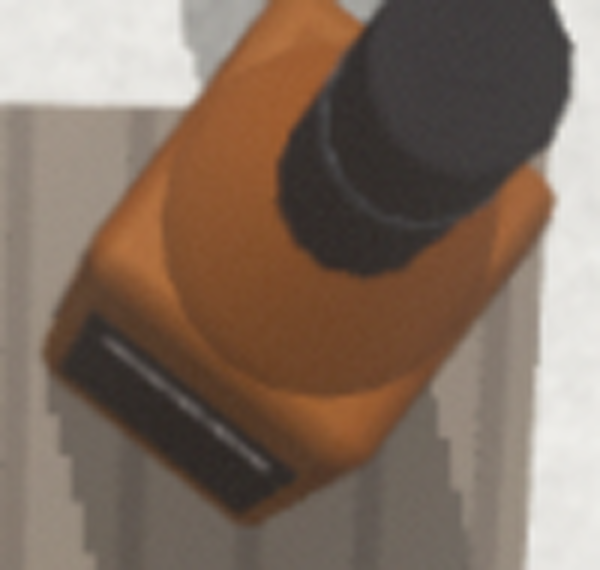

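View pics/w2jug.png

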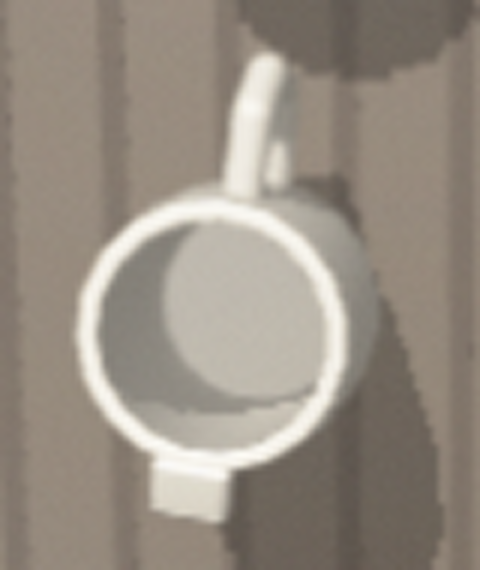

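```bash
python3 - <<'E'
from m import *
cw=np.load("pics/w2.npy",allow_pickle=True).item()
f=lambda p,o,z:onz(cw,[[(p[0]+.5)/6-.5+o[0],(p[1]+.5)/6-.5+o[1]]],z)[0]
def ang(a,b):return np.degrees(np.arctan2(b[1]-a[1],b[0]-a[0])).round(1)
b=(305,0);j=(190,110)
print("bot",ang(f((48,362),b,.003),f((248,523),b,.003)),ang(f((375,460),b,.111),f((550,205),b,.111)),ang(f((110,230),b,.111),f((240,50),b,.111)))
print("neck",f((468,77),b,.203).round(4), f((348,200),b,.15).round(4))
L,M,H=f((188,490),j,.085),f((212,333),j,.088),f((240,190),j,.080)
print("jug",M.round(4),ang(L,M),ang(M,H),ang(L,H))
g=lambda p,z:onz(cw,[[ (p[0]+.5)/1.4-.5,(p[1]+.5)/1.4-.5]],z)[0].round(4)
print("T1",g((495,236),.091),"T2",g((319,65),.091),"cand",g((482,389),.091))
E
```

```text
T1 [0.6033 0.1969 0.091 ]
T2 [0.4594 0.3361 0.091 ]
candle [0.5972 0.0593 0.091 ]
jug [0.451  0.2012 0.088 ]
jughandle [0.4592 0.2536 0.075 ]
juglip [0.4468 0.1697 0.085 ]
botTop [0.6013 0.3388 0.203 ]
diffN [0.4486 0.0541 0.091 ]
ca [ 0.5953 -0.129   0.015 ]
cb [ 0.4606 -0.2889  0.015 ]
sau [ 0.598  -0.2802  0.0175]
s1 [ 0.4989 -0.0849  0.015 ]
s2 [ 0.5118 -0.1843  0.015 ]
s3 [ 0.4147 -0.1947  0.015 ]
s4 [ 0.4011 -0.0965  0.015 ]
sq [ 0.4566 -0.1401  0.015 ] [np.float64(-82.6), np.float64(-173.9), np.float64(97.9), np.float64(6.8)]
bot -37.4 55.7 53.4
neck [0.6017 0.341  0.203 ] [0.597 0.337 0.15 ]
jug [0.4513 0.2045 0.088 ] 78.2 78.6 78.4
T1 [0.6038 0.1995 0.091 ] T2 [0.4597 0.3374 0.091 ] cand [0.5976 0.0603 0.091 ]
```

Call:
step_arm(plan=[{"grip": -1, "slide": [-0.02, 0, 0.008], "spin": 0}, {"grip": -1, "slide": [-0.022, 0, 0.008], "spin": 0}, {"grip": -1, "slide": [-0.0213, 0, 0.008], "spin": 0}, {"grip": -1, "slide": [0, 0.02, 0], "spin": 5.5}, {"grip": -1, "slide": [0, 0.03, 0], "spin": 5.5}, {"grip": -1, "slide": [0, 0.03, 0], "spin": 0}, {"grip": -1, "slide": [0, 0.03, 0], "spin": 0}, {"grip": -1, "slide": [0, 0.03, 0], "spin": 0}, {"grip": -1, "slide": [0, 0.02, 0], "spin": 0}, {"grip": -1, "slide": [0, 0, 0], "spin": 0}, {"grip": -1, "slide": [0, 0, 0], "spin": 0}])

```text
time_s: 3.92
ee_pos: [0.451, 0.2041, 0.1561]
eef_rot: [-1.571, 0.0, -0.2]
force: [0.1, -0.4, -0.3]
grip_width: 0.0942
```

```bash
python3 ov.py w3|tail -1
```

```text
[0.451  0.2041 0.1561] [-1.571e+00  5.000e-04 -1.996e-01]
```

View pics/w3.png

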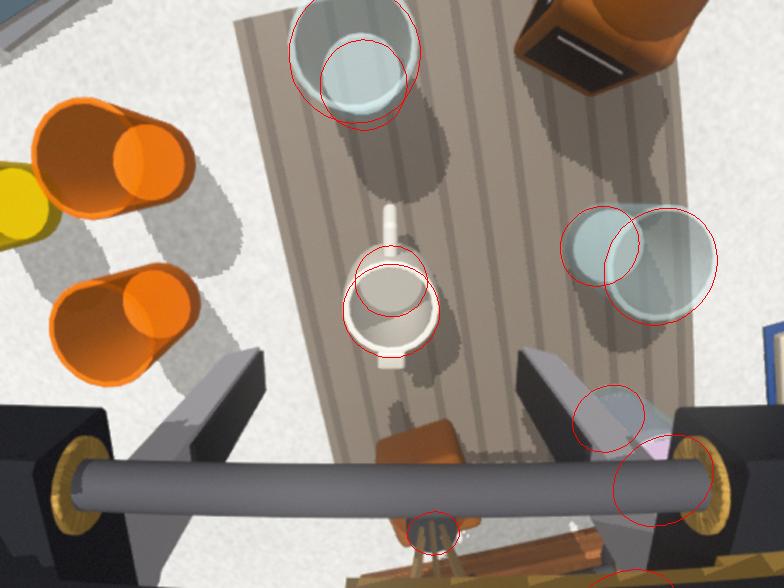

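Call:
step_arm(plan=[{"grip": -1, "slide": [0, 0.02, 0], "spin": 0}, {"grip": -1, "slide": [0, 0.025, 0], "spin": 0}, {"grip": -1, "slide": [0, 0.025, 0], "spin": 0}, {"grip": -1, "slide": [0, 0.025, 0], "spin": 0}, {"grip": -1, "slide": [0, 0.02, 0], "spin": 0}, {"grip": -1, "slide": [0, 0.011, 0], "spin": 0}, {"grip": -1, "slide": [0, 0, 0], "spin": 0}, {"grip": -1, "slide": [0, 0, 0], "spin": 0}, {"grip": 1, "slide": [0, 0, 0], "spin": 0}, {"grip": 1, "slide": [0, 0, 0], "spin": 0}, {"grip": 1, "slide": [0, 0, 0], "spin": 0}, {"grip": 1, "slide": [0, 0, 0], "spin": 0}, {"grip": 1, "slide": [0, 0, 0], "spin": 0}, {"grip": 1, "slide": [0, 0, 0], "spin": 0}, {"grip": 1, "slide": [0, 0, 0], "spin": 0}, {"grip": 1, "slide": [0, 0, 0], "spin": 0}], force=20)

```text
time_s: 5.3
ee_pos: [0.4517, 0.2034, 0.0298]
eef_rot: [-1.571, -0.0, -0.201]
force: [-1.0, -0.9, 1.7]
grip_width: 0.0538
```

Call:
step_arm(plan=[{"grip": 1, "slide": [0, -0.008, 0], "spin": 0}, {"grip": 1, "slide": [0, -0.02, 0], "spin": 0}, {"grip": 1, "slide": [0, -0.03, 0], "spin": 0}, {"grip": 1, "slide": [0, -0.02, 0], "spin": 0}, {"grip": 1, "slide": [0, 0, 0], "spin": 0}, {"grip": 1, "slide": [0, 0, 0], "spin": 0}])

```text
time_s: 5.8
ee_pos: [0.452, 0.2035, 0.1082]
eef_rot: [-1.57, -0.001, -0.201]
force: [-0.1, 0.8, -2.7]
grip_width: 0.0538
```

```bash
python3 ov.py w4|tail -1; python3 -c "
from h import *
cv2.imwrite('pics/s4.png',cv2.resize(cams.camera('scene')[100:300,230:430],None,fx=3,fy=3))"
```

```text
[0.452  0.2035 0.1082] [-1.570e+00 -1.400e-03 -2.015e-01]
```

View pics/w4.png

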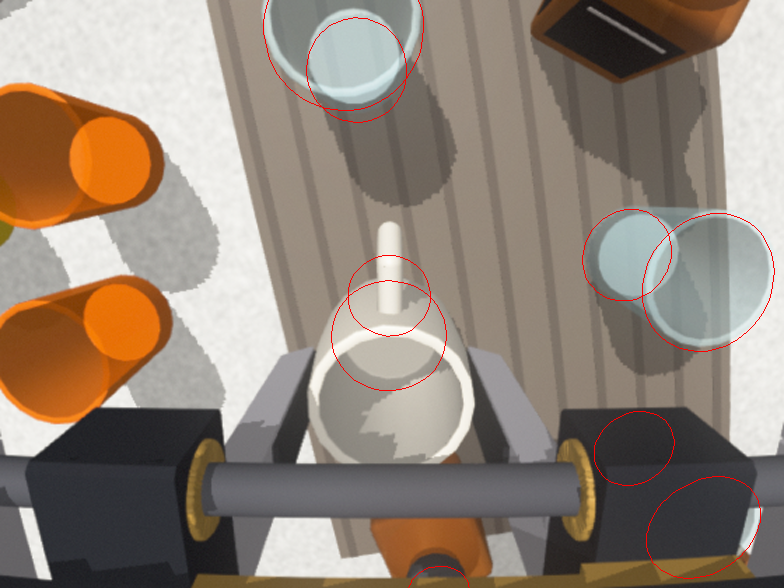

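View pics/s4.png

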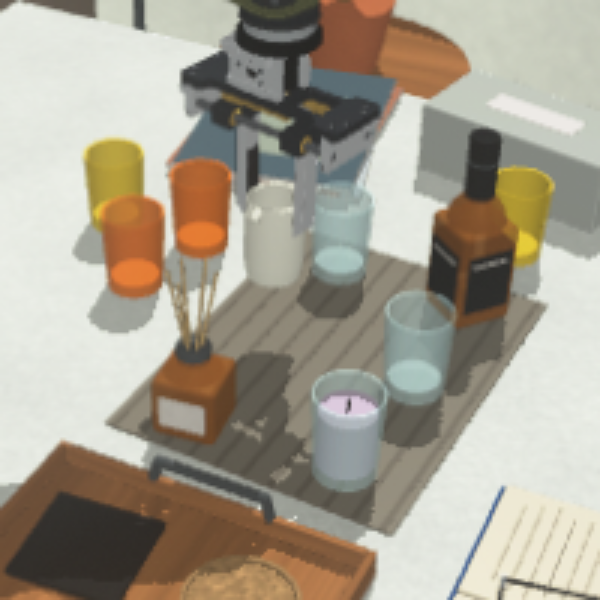

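```bash
python3 - <<'E' | tail -3
from m import *
cw=np.load("pics/w4.npy",allow_pickle=True).item()
g=lambda p,z:onz(cw,[[ (p[0]+.5)/1.4-.5,(p[1]+.5)/1.4-.5]],z)[0].round(4)
# mouth: left edge 309, right 473, top 327
print("mouth l/r",g((309,400),.1665),g((473,400),.1665),"far edge",g((391,327),.1665))
print(cams.calibration("wrist")["T"].round(3)[:3,3])
E
```

```text
sq [ 0.4566 -0.1401  0.015 ] [np.float64(-82.6), np.float64(-173.9), np.float64(97.9), np.float64(6.8)]
mouth l/r [0.4268 0.2098 0.1665] [0.4783 0.1993 0.1665] far edge [0.4574 0.2285 0.1665]
[0.466 0.273 0.317]
```

Call:
step_arm(plan=[{"grip": 1, "slide": [0, -0.02, 0], "spin": 0}, {"grip": 1, "slide": [0, -0.03, 0], "spin": -3}, {"grip": 1, "slide": [0, -0.03, 0], "spin": -4}, {"grip": 1, "slide": [0, -0.03, 0], "spin": -4}, {"grip": 1, "slide": [0, -0.03, 0], "spin": 0}, {"grip": 1, "slide": [0, -0.03, 0], "spin": 0}, {"grip": 1, "slide": [0.003, -0.02, -0.01], "spin": 0}, {"grip": 1, "slide": [0.005, 0, -0.02], "spin": 0}, {"grip": 1, "slide": [0.005, 0, -0.03], "spin": 0}, {"grip": 1, "slide": [0.005, 0, -0.03], "spin": 0}, {"grip": 1, "slide": [0.005, 0, -0.03], "spin": 0}, {"grip": 1, "slide": [0.005, 0, -0.03], "spin": 0}, {"grip": 1, "slide": [0.005, 0, -0.03], "spin": 0}, {"grip": 1, "slide": [0.005, 0, -0.03], "spin": 0}, {"grip": 1, "slide": [0.005, 0, -0.03], "spin": 0}, {"grip": 1, "slide": [0.005, 0, -0.03], "spin": 0}, {"grip": 1, "slide": [0.005, 0, -0.03], "spin": 0}, {"grip": 1, "slide": [0.005, 0, -0.03], "spin": 0}, {"grip": 1, "slide": [0.005, 0, -0.03], "spin": 0}, {"grip": 1, "slide": [0.005, 0, -0.03], "spin": 0}])

```text
time_s: 7.57
ee_pos: [0.5159, -0.1888, 0.2958]
eef_rot: [-1.57, 0.003, -0.01]
force: [0.3, 1.2, -2.3]
grip_width: 0.0539
```

Call:
step_arm(plan=[{"grip": 1, "slide": [0.005, 0, -0.03], "spin": 0}, {"grip": 1, "slide": [0.005, 0, -0.03], "spin": 0}, {"grip": 1, "slide": [0.005, 0, -0.03], "spin": 0}, {"grip": 1, "slide": [0.005, 0, -0.03], "spin": 0}, {"grip": 1, "slide": [0.005, 0, -0.02], "spin": 0}, {"grip": 1, "slide": [0, 0, -0.01], "spin": 0}, {"grip": 1, "slide": [0, 0, 0], "spin": 0}, {"grip": 1, "slide": [0, 0, 0], "spin": 0}, {"grip": 1, "slide": [0, 0, 0], "spin": 0}])

```text
time_s: 8.32
ee_pos: [0.5397, -0.3362, 0.2975]
eef_rot: [-1.57, 0.0, -0.008]
force: [-0.5, 0.2, -1.4]
grip_width: 0.0538
```

```bash
python3 ov.py w5|tail -1
```

```text
[ 0.5397 -0.3362  0.2975] [-1.5704e+00  3.0000e-04 -8.5000e-03]
```

View pics/w5.png

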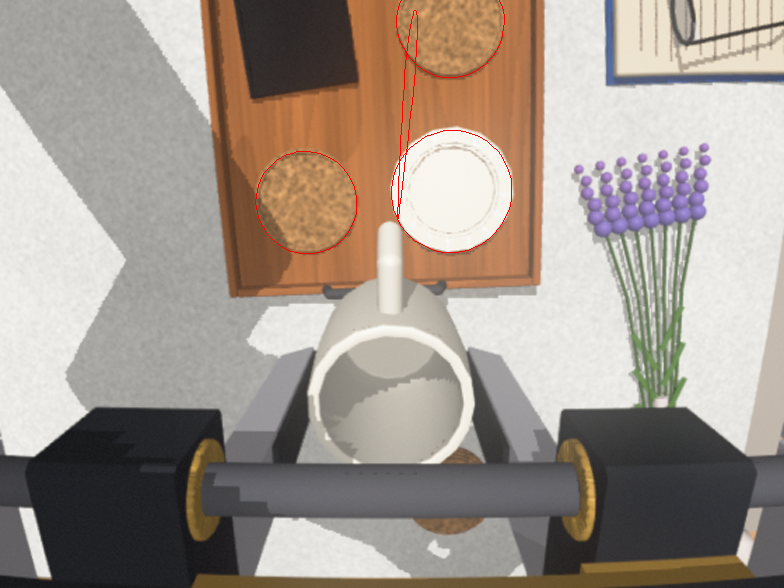

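Call:
step_arm(plan=[{"grip": 1, "slide": [0.01, 0, 0.01], "spin": 0}, {"grip": 1, "slide": [0.02, 0, 0.02], "spin": 0}, {"grip": 1, "slide": [0.02, 0, 0.02], "spin": 0}, {"grip": 1, "slide": [0.0078, 0, 0.0077], "spin": 0}, {"grip": 1, "slide": [0, 0.02, 0], "spin": 0}, {"grip": 1, "slide": [0, 0.03, 0], "spin": 0}, {"grip": 1, "slide": [0, 0.03, 0], "spin": 0}, {"grip": 1, "slide": [0, 0.03, 0], "spin": 0}, {"grip": 1, "slide": [0, 0.03, 0], "spin": 0}, {"grip": 1, "slide": [0, 0.03, 0], "spin": 0}, {"grip": 1, "slide": [0, 0.03, 0], "spin": 0}, {"grip": 1, "slide": [0, 0.02, 0], "spin": 0}, {"grip": 1, "slide": [0, 0.01, 0], "spin": 0}, {"grip": 1, "slide": [0, 0, 0], "spin": 0}, {"grip": 1, "slide": [0, 0, 0], "spin": 0}, {"grip": 1, "slide": [0, 0, 0], "spin": 0}])

```text
time_s: 9.7
ee_pos: [0.5989, -0.2804, 0.0697]
eef_rot: [-1.572, -0.002, -0.009]
force: [-0.4, -0.5, -1.4]
grip_width: 0.0539
```

Call:
step_arm(plan=[{"grip": 1, "slide": [0, 0.012, 0], "spin": 0}, {"grip": 1, "slide": [0, 0.01, 0], "spin": 0}, {"grip": 1, "slide": [0, 0.005, 0], "spin": 0}, {"grip": 1, "slide": [0, 0.002, 0], "spin": 0}, {"grip": 1, "slide": [0, 0.001, 0], "spin": 0}, {"grip": 1, "slide": [0, 0.001, 0], "spin": 0}, {"grip": 1, "slide": [0, 0, 0], "spin": 0}, {"grip": 1, "slide": [0, 0, 0], "spin": 0}])

```text
time_s: 10.37
ee_pos: [0.5979, -0.2804, 0.0383]
eef_rot: [-1.571, -0.0, -0.009]
force: [-8.2, 3.7, 16.6]
grip_width: 0.0536
```

Call:
step_arm(plan=[{"grip": 1, "slide": [0, -0.001, 0], "spin": 0}, {"grip": 1, "slide": [0, 0, 0], "spin": 0}, {"grip": -0.25, "slide": [0, 0, 0], "spin": 0}, {"grip": -0.4, "slide": [0, 0, 0], "spin": 0}, {"grip": -0.6, "slide": [0, 0, 0], "spin": 0}, {"grip": -0.6, "slide": [0, 0, 0], "spin": 0}, {"grip": -0.6, "slide": [0, 0, 0], "spin": 0}])

```text
time_s: 10.95
ee_pos: [0.5979, -0.2803, 0.0374]
eef_rot: [-1.571, 0.0, -0.009]
force: [-0.4, -0.4, 0.2]
grip_width: 0.0749
```

```bash
python3 ov.py w6|tail -1
```

```text
[ 0.5979 -0.2803  0.0374] [-1.5707e+00  2.0000e-04 -9.5000e-03]
```

View pics/w6.png

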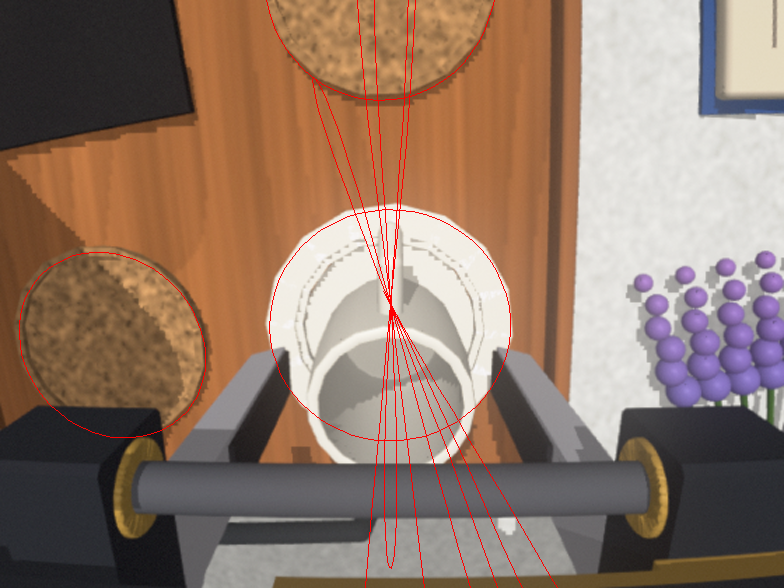

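Call:
step_arm(plan=[{"grip": -0.6, "slide": [0, -0.01, 0], "spin": 0}, {"grip": -0.6, "slide": [0, -0.02, 0], "spin": 0}, {"grip": -0.6, "slide": [0, -0.03, 0], "spin": 0}, {"grip": -0.8, "slide": [0, -0.035, 0], "spin": 0}, {"grip": -1, "slide": [0, -0.035, 0], "spin": 0}, {"grip": -1, "slide": [0, -0.035, 0.005], "spin": 0}, {"grip": -1, "slide": [0, -0.035, 0.013], "spin": 0}, {"grip": -1, "slide": [0, 0, 0.03], "spin": 0}, {"grip": -1, "slide": [0, 0, 0.035], "spin": 0}, {"grip": -1, "slide": [0, 0, 0.035], "spin": 0}, {"grip": -1, "slide": [0, 0, 0.035], "spin": 0}, {"grip": -1, "slide": [0, 0, 0.035], "spin": 0}, {"grip": -1, "slide": [0, 0, 0.035], "spin": 0}, {"grip": -1, "slide": [0, 0, 0.035], "spin": 0}, {"grip": -1, "slide": [0, 0, 0.035], "spin": 0}, {"grip": -1, "slide": [0, 0, 0.035], "spin": 0}, {"grip": -1, "slide": [0, 0, 0.035], "spin": 0}, {"grip": -1, "slide": [0, 0, 0.035], "spin": 0}, {"grip": -1, "slide": [0.0015, 0, 0.035], "spin": 0}, {"grip": -1, "slide": [0, 0, 0.03], "spin": 0}])

```text
time_s: 12.67
ee_pos: [0.6035, 0.1849, 0.2386]
eef_rot: [-1.57, -0.001, -0.009]
force: [0.2, -0.4, 0.8]
grip_width: 0.0944
```

Call:
step_arm(plan=[{"grip": -1, "slide": [0, 0, 0.015], "spin": 0}, {"grip": -1, "slide": [0, 0.02, 0], "spin": 0}, {"grip": -1, "slide": [0, 0.03, 0], "spin": 0}, {"grip": -1, "slide": [0, 0.03, 0], "spin": 0}, {"grip": -1, "slide": [0, 0, 0], "spin": 0}, {"grip": -1, "slide": [0, 0, 0], "spin": 0}, {"grip": -1, "slide": [0, 0, 0], "spin": 0}])

```text
time_s: 13.25
ee_pos: [0.6048, 0.1975, 0.1601]
eef_rot: [-1.57, -0.003, -0.01]
force: [0.5, 0.5, 0.2]
grip_width: 0.0939
```

```bash
python3 ov.py w7|tail -1
```

```text
[0.6048 0.1975 0.1601] [-1.5701 -0.0025 -0.0098]
```

View pics/w7.png

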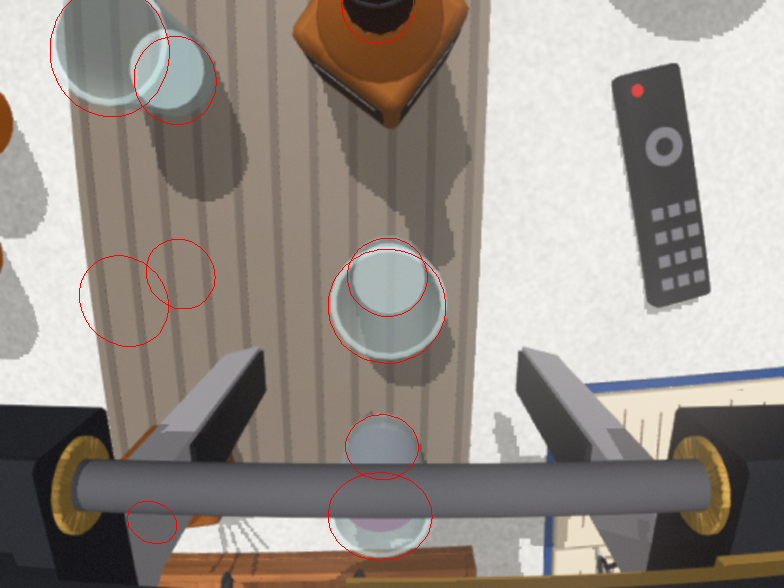

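Call:
step_arm(plan=[{"grip": -1, "slide": [0, 0.02, 0], "spin": 0}, {"grip": -1, "slide": [0, 0.025, 0], "spin": 0}, {"grip": -1, "slide": [0, 0.025, 0], "spin": 0}, {"grip": -1, "slide": [0, 0.025, 0], "spin": 0}, {"grip": -1, "slide": [0, 0.02, 0], "spin": 0}, {"grip": -1, "slide": [0, 0.009, 0], "spin": 0}, {"grip": -1, "slide": [0, 0, 0], "spin": 0}, {"grip": -1, "slide": [0, 0, 0], "spin": 0}, {"grip": 1, "slide": [0, 0, 0], "spin": 0}, {"grip": 1, "slide": [0, 0, 0], "spin": 0}, {"grip": 1, "slide": [0, 0, 0], "spin": 0}, {"grip": 1, "slide": [0, 0, 0], "spin": 0}, {"grip": 1, "slide": [0, 0, 0], "spin": 0}, {"grip": 1, "slide": [0, 0, 0], "spin": 0}, {"grip": 1, "slide": [0, 0, 0], "spin": 0}, {"grip": 1, "slide": [0, 0, 0], "spin": 0}], force=20)

```text
time_s: 14.63
ee_pos: [0.6041, 0.1977, 0.034]
eef_rot: [-1.571, -0.0, -0.009]
force: [-1.2, 0.2, 5.4]
grip_width: 0.0638
```

Call:
step_arm(plan=[{"grip": 1, "slide": [0, -0.008, 0], "spin": 0}, {"grip": 1, "slide": [0, -0.02, 0], "spin": 0}, {"grip": 1, "slide": [0, -0.03, 0], "spin": 0}, {"grip": 1, "slide": [0, -0.02, 0], "spin": 0}, {"grip": 1, "slide": [0, 0, 0], "spin": 0}, {"grip": 1, "slide": [0, 0, 0], "spin": 0}])

```text
time_s: 15.13
ee_pos: [0.6041, 0.1977, 0.1119]
eef_rot: [-1.571, -0.001, -0.009]
force: [0.8, 0.1, -3.8]
grip_width: 0.0638
```

```bash
python3 ov.py w8|tail -1
```

```text
[0.6041 0.1977 0.1119] [-1.5706e+00 -9.0000e-04 -9.5000e-03]
```

View pics/w8.png

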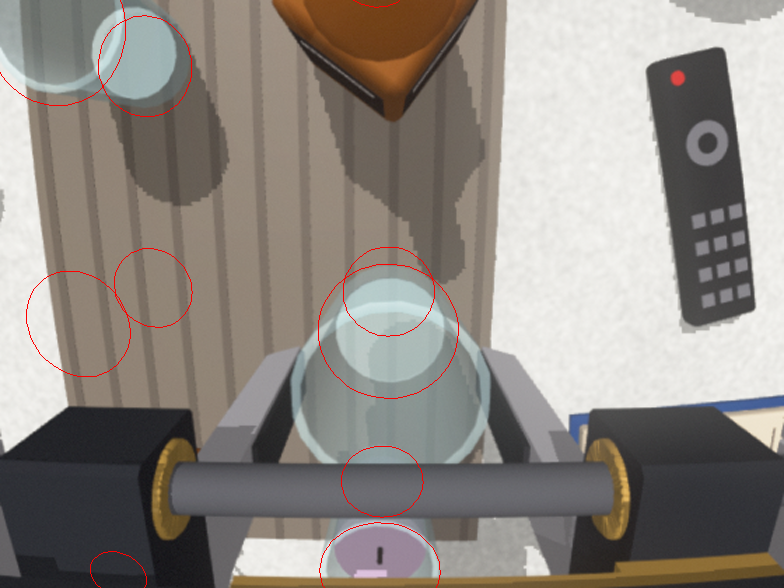

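```bash
cat > rim.py <<'E'
from m import *
import sys
a=sys.argv;n=a[1];l,r,t,row,z=map(float,a[2:7])
cw=np.load(f"pics/{n}.npy",allow_pickle=True).item()
g=lambda p:onz(cw,[[ (p[0]+.5)/1.4-.5,(p[1]+.5)/1.4-.5]],z)[0]
L,R,F=g((l,row)),g((r,row)),g(((l+r)/2,t))
print("width",np.linalg.norm(L-R).round(4),"mid",((L+R)/2).round(4),"far-.033y",(F-[0,.033,0]).round(4))
E
python3 rim.py w8 292 490 302 390 .169|tail -1
```

```text
width 0.0638 mid [0.6046 0.2017 0.169 ] far-.033y [0.6049 0.1979 0.169 ]
```

Call:
step_arm(plan=[{"grip": 1, "slide": [0, -0.02, 0], "spin": 0}, {"grip": 1, "slide": [0, -0.03, 0], "spin": 0}, {"grip": 1, "slide": [0, -0.03, 0], "spin": 0}, {"grip": 1, "slide": [0, -0.03, 0], "spin": 0}, {"grip": 1, "slide": [0, -0.03, 0], "spin": 0}, {"grip": 1, "slide": [0, -0.01, -0.01], "spin": 0}, {"grip": 1, "slide": [0, 0, -0.02], "spin": 0}, {"grip": 1, "slide": [-0.0064, 0, -0.03], "spin": 0}, {"grip": 1, "slide": [0, 0, -0.03], "spin": 0}, {"grip": 1, "slide": [0, 0, -0.03], "spin": 0}, {"grip": 1, "slide": [0, 0, -0.03], "spin": 0}, {"grip": 1, "slide": [0, 0, -0.03], "spin": 0}, {"grip": 1, "slide": [0, 0, -0.03], "spin": 0}, {"grip": 1, "slide": [0, 0, -0.03], "spin": 0}, {"grip": 1, "slide": [0, 0, -0.03], "spin": 0}, {"grip": 1, "slide": [0, 0, -0.03], "spin": 0}, {"grip": 1, "slide": [0, 0, -0.0162], "spin": 0}, {"grip": 1, "slide": [0, 0, -0.01], "spin": 0}, {"grip": 1, "slide": [0, 0, 0], "spin": 0}, {"grip": 1, "slide": [0, 0, 0], "spin": 0}])

```text
time_s: 16.85
ee_pos: [0.5942, -0.1283, 0.2603]
eef_rot: [-1.57, 0.002, -0.01]
force: [0.1, 0.2, -3.7]
grip_width: 0.0636
```

Call:
step_arm(plan=[{"grip": 1, "slide": [0, 0.02, 0], "spin": 0}, {"grip": 1, "slide": [0, 0.03, 0], "spin": 0}, {"grip": 1, "slide": [0, 0.03, 0], "spin": 0}, {"grip": 1, "slide": [0, 0.03, 0], "spin": 0}, {"grip": 1, "slide": [0, 0.03, 0], "spin": 0}, {"grip": 1, "slide": [0, 0.02, 0], "spin": 0}, {"grip": 1, "slide": [0, 0.02, 0], "spin": 0}, {"grip": 1, "slide": [0, 0.01, 0], "spin": 0}, {"grip": 1, "slide": [0, 0, 0], "spin": 0}, {"grip": 1, "slide": [0, 0, 0], "spin": 0}, {"grip": 1, "slide": [0, 0, 0], "spin": 0}])

```text
time_s: 17.77
ee_pos: [0.5952, -0.1282, 0.0731]
eef_rot: [-1.571, -0.002, -0.009]
force: [-0.5, -0.2, -2.9]
grip_width: 0.0641
```

Call:
step_arm(plan=[{"grip": 1, "slide": [0, 0.012, 0], "spin": 0}, {"grip": 1, "slide": [0, 0.01, 0], "spin": 0}, {"grip": 1, "slide": [0, 0.004, 0], "spin": 0}, {"grip": 1, "slide": [0, 0.002, 0], "spin": 0}, {"grip": 1, "slide": [0, 0, 0], "spin": 0}, {"grip": 1, "slide": [0, 0, 0], "spin": 0}])

```text
time_s: 18.27
ee_pos: [0.5945, -0.1285, 0.0435]
eef_rot: [-1.571, 0.0, -0.01]
force: [0.1, 0.0, -2.8]
grip_width: 0.0634
```

Call:
step_arm(plan=[{"grip": 1, "slide": [0, 0.0008, 0], "spin": 0}, {"grip": 1, "slide": [0, 0, 0], "spin": 0}, {"grip": 1, "slide": [0, 0, 0], "spin": 0}])

```text
time_s: 18.52
ee_pos: [0.5946, -0.1286, 0.0431]
eef_rot: [-1.571, -0.0, -0.009]
force: [-1.3, -0.2, 0.5]
grip_width: 0.0633
```

Contact is light, so I release, look, and then rise.

Call:
step_arm(plan=[{"grip": -0.42, "slide": [0, 0, 0], "spin": 0}, {"grip": -0.55, "slide": [0, 0, 0], "spin": 0}, {"grip": -0.75, "slide": [0, 0, 0], "spin": 0}, {"grip": -0.75, "slide": [0, 0, 0], "spin": 0}, {"grip": -0.75, "slide": [0, 0, 0], "spin": 0}, {"grip": -0.75, "slide": [0, 0, 0], "spin": 0}])

```text
time_s: 19.02
ee_pos: [0.5945, -0.1284, 0.0428]
eef_rot: [-1.571, 0.0, -0.009]
force: [-0.2, 0.0, 0.3]
grip_width: 0.0822
```

```bash
python3 ov.py w9|tail -1
```

```text
[ 0.5945 -0.1284  0.0428] [-1.5708  0.     -0.0095]
```

View pics/w9.png

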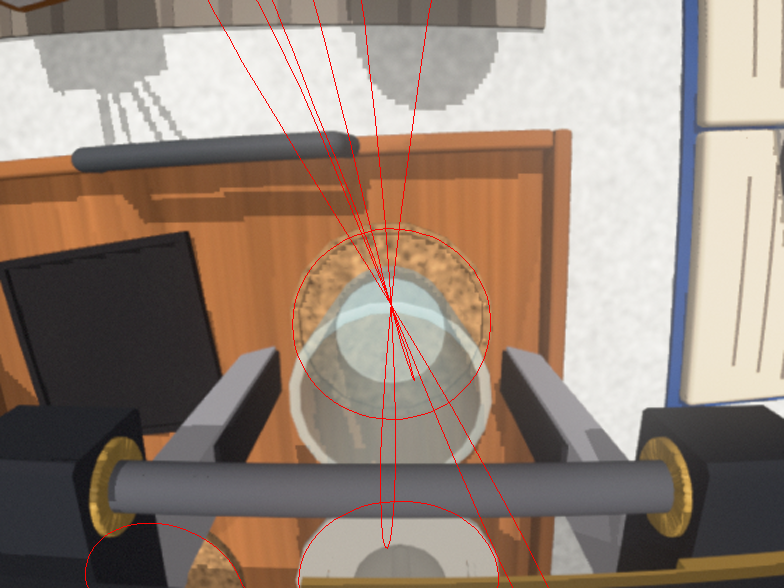

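Call:
step_arm(plan=[{"grip": -0.75, "slide": [0, -0.01, 0], "spin": 0}, {"grip": -0.75, "slide": [0, -0.02, 0], "spin": 0}, {"grip": -0.75, "slide": [0, -0.03, 0], "spin": 0}, {"grip": -0.9, "slide": [0, -0.035, 0], "spin": 0}, {"grip": -1, "slide": [0, -0.035, 0], "spin": 0}, {"grip": -1, "slide": [0, -0.035, 0], "spin": 0}, {"grip": -1, "slide": [0, -0.035, 0], "spin": 0}, {"grip": -1, "slide": [-0.005, 0, 0.015], "spin": 0}, {"grip": -1, "slide": [-0.01, 0, 0.032], "spin": 0}, {"grip": -1, "slide": [-0.01, 0, 0.032], "spin": 0}, {"grip": -1, "slide": [-0.01, 0, 0.032], "spin": 0}, {"grip": -1, "slide": [-0.01, 0, 0.032], "spin": 0}, {"grip": -1, "slide": [-0.01, 0, 0.032], "spin": 0}, {"grip": -1, "slide": [-0.01, 0, 0.032], "spin": 0}, {"grip": -1, "slide": [-0.01, 0, 0.032], "spin": 0}, {"grip": -1, "slide": [-0.01, 0, 0.032], "spin": 0}, {"grip": -1, "slide": [-0.01, 0, 0.032], "spin": 0}, {"grip": -1, "slide": [-0.01, 0, 0.032], "spin": 0}, {"grip": -1, "slide": [-0.01, 0, 0.032], "spin": 0}, {"grip": -1, "slide": [-0.01, 0, 0.032], "spin": 0}])

```text
time_s: 20.73
ee_pos: [0.4724, 0.2732, 0.2439]
eef_rot: [-1.57, -0.001, -0.009]
force: [2.2, 0.4, -0.3]
grip_width: 0.0942
```

Call:
step_arm(plan=[{"grip": -1, "slide": [-0.01, 0, 0.032], "spin": 0}, {"grip": -1, "slide": [-0.0039, 0, 0.0332], "spin": 0}, {"grip": -1, "slide": [0, 0, 0], "spin": 5}, {"grip": -1, "slide": [0, 0, 0], "spin": 7}, {"grip": -1, "slide": [0, 0, 0], "spin": 7}, {"grip": -1, "slide": [0, 0, 0], "spin": 7}, {"grip": -1, "slide": [0, 0.02, 0], "spin": 7}, {"grip": -1, "slide": [0, 0.03, 0], "spin": 7}, {"grip": -1, "slide": [0, 0.03, 0], "spin": 0}, {"grip": -1, "slide": [0, 0, 0], "spin": 0}, {"grip": -1, "slide": [0, 0, 0], "spin": 0}, {"grip": -1, "slide": [0, 0, 0], "spin": 0}])

```text
time_s: 21.73
ee_pos: [0.4606, 0.3374, 0.1652]
eef_rot: [-1.568, -0.001, -0.707]
force: [0.3, -0.2, 0.8]
grip_width: 0.0941
```

```bash
python3 ov.py w10|tail -1
```

```text
[0.4606 0.3374 0.1652] [-1.5684e+00 -7.0000e-04 -7.0670e-01]
```

View pics/w10.png

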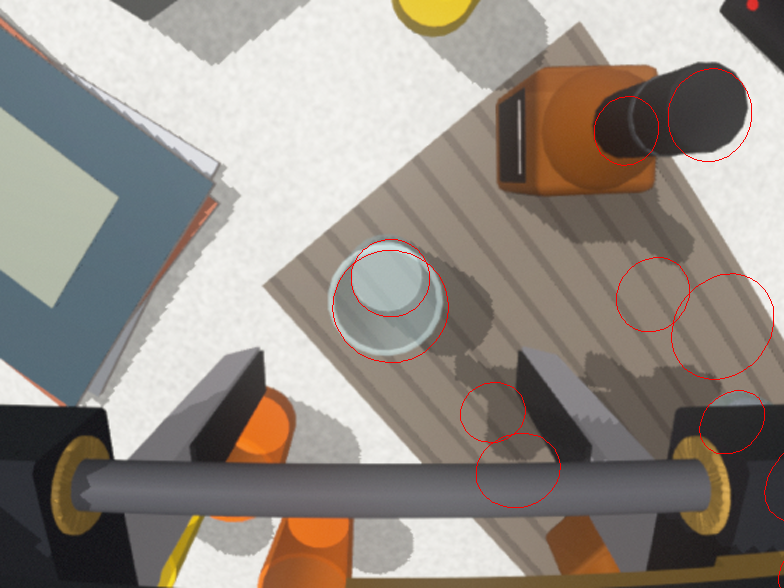

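Call:
step_arm(plan=[{"grip": -1, "slide": [-0.002, 0.02, 0.001], "spin": 0}, {"grip": -1, "slide": [0, 0.025, 0], "spin": 0}, {"grip": -1, "slide": [0, 0.025, 0], "spin": 0}, {"grip": -1, "slide": [0, 0.025, 0], "spin": 0}, {"grip": -1, "slide": [0, 0.02, 0], "spin": 0}, {"grip": -1, "slide": [0, 0.014, 0], "spin": 0}, {"grip": -1, "slide": [0, 0, 0], "spin": 0}, {"grip": -1, "slide": [0, 0, 0], "spin": 0}, {"grip": 1, "slide": [0, 0, 0], "spin": 0}, {"grip": 1, "slide": [0, 0, 0], "spin": 0}, {"grip": 1, "slide": [0, 0, 0], "spin": 0}, {"grip": 1, "slide": [0, 0, 0], "spin": 0}, {"grip": 1, "slide": [0, 0, 0], "spin": 0}, {"grip": 1, "slide": [0, 0, 0], "spin": 0}, {"grip": 1, "slide": [0, 0, 0], "spin": 0}, {"grip": 1, "slide": [0, 0, 0], "spin": 0}], force=20)

```text
time_s: 23.12
ee_pos: [0.4593, 0.3394, 0.0344]
eef_rot: [-1.57, -0.0, -0.708]
force: [-1.5, 0.3, 6.2]
grip_width: 0.0652
```

Call:
step_arm(plan=[{"grip": 1, "slide": [0, -0.008, 0], "spin": 0}, {"grip": 1, "slide": [0, -0.02, 0], "spin": 0}, {"grip": 1, "slide": [0, -0.03, 0], "spin": 0}, {"grip": 1, "slide": [0, -0.02, 0], "spin": 0}, {"grip": 1, "slide": [0, 0, 0], "spin": 0}, {"grip": 1, "slide": [0, 0, 0], "spin": 0}])

```text
time_s: 23.62
ee_pos: [0.4593, 0.3391, 0.1124]
eef_rot: [-1.57, -0.0, -0.708]
force: [-0.3, -0.7, -2.7]
grip_width: 0.0653
```

```bash
python3 ov.py w11|tail -1
```

```text
[0.4593 0.3391 0.1124] [-1.5697e+00 -5.0000e-04 -7.0760e-01]
```

View pics/w11.png

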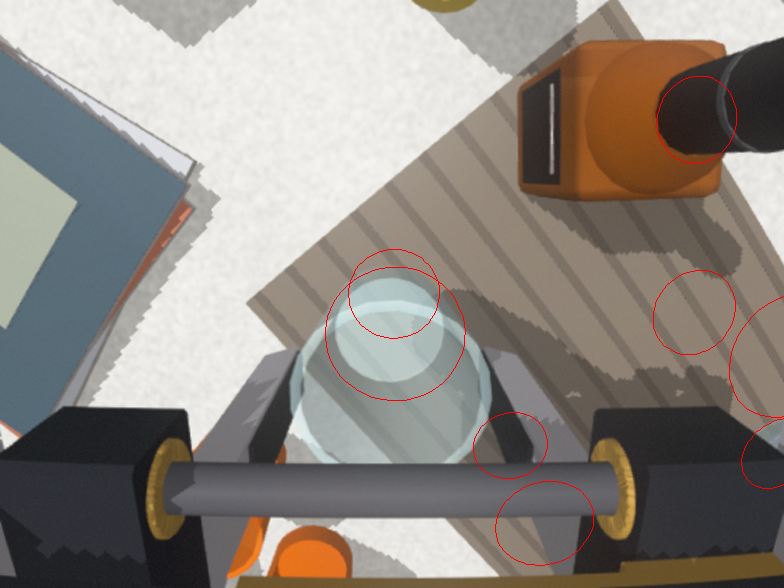

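Call:
step_arm(plan=[{"grip": 1, "slide": [0, -0.02, 0], "spin": 0}, {"grip": 1, "slide": [0, -0.03, 0], "spin": -5}, {"grip": 1, "slide": [0, -0.03, 0], "spin": -7}, {"grip": 1, "slide": [0, -0.03, 0], "spin": -7}, {"grip": 1, "slide": [0, -0.03, 0], "spin": -7}, {"grip": 1, "slide": [0, -0.02, 0], "spin": -7}, {"grip": 1, "slide": [0, 0, 0], "spin": -7}, {"grip": 1, "slide": [0, 0, 0], "spin": 0}, {"grip": 1, "slide": [0, 0, -0.01], "spin": 0}, {"grip": 1, "slide": [0, 0, -0.02], "spin": 0}, {"grip": 1, "slide": [0, 0, -0.03], "spin": 0}, {"grip": 1, "slide": [0, 0, -0.03], "spin": 0}, {"grip": 1, "slide": [0, 0, -0.03], "spin": 0}, {"grip": 1, "slide": [0, 0, -0.03], "spin": 0}, {"grip": 1, "slide": [0, 0, -0.03], "spin": 0}, {"grip": 1, "slide": [0, 0, -0.03], "spin": 0}, {"grip": 1, "slide": [0, 0, -0.03], "spin": 0}, {"grip": 1, "slide": [0, 0, -0.03], "spin": 0}, {"grip": 1, "slide": [0, 0, -0.03], "spin": 0}, {"grip": 1, "slide": [0, 0, -0.03], "spin": 0}])

```text
time_s: 25.33
ee_pos: [0.4548, 0.0072, 0.2703]
eef_rot: [-1.571, 0.003, -0.015]
force: [1.1, 0.5, -2.3]
grip_width: 0.0653
```

Call:
step_arm(plan=[{"grip": 1, "slide": [0, 0, -0.03], "spin": 0}, {"grip": 1, "slide": [0, 0, -0.03], "spin": 0}, {"grip": 1, "slide": [0, 0, -0.03], "spin": 0}, {"grip": 1, "slide": [0, 0, -0.03], "spin": 0}, {"grip": 1, "slide": [0.007, 0, -0.03], "spin": 0}, {"grip": 1, "slide": [0, 0, -0.03], "spin": 0}, {"grip": 1, "slide": [0, 0, -0.03], "spin": 0}, {"grip": 1, "slide": [0, 0, -0.03], "spin": 0}, {"grip": 1, "slide": [0, 0, -0.03], "spin": 0}, {"grip": 1, "slide": [0, 0, -0.0176], "spin": 0}, {"grip": 1, "slide": [0, 0, -0.01], "spin": 0}, {"grip": 1, "slide": [0, 0, 0], "spin": 0}, {"grip": 1, "slide": [0, 0, 0], "spin": 0}])

```text
time_s: 26.42
ee_pos: [0.4598, -0.2881, 0.2709]
eef_rot: [-1.57, 0.001, -0.012]
force: [-0.1, -0.3, -2.3]
grip_width: 0.0652
```

Next I lower onto coaster b, to TCP ≈ 0.0435, stopping first at about 0.07.

Call:
step_arm(plan=[{"grip": 1, "slide": [0, 0.02, 0], "spin": 0}, {"grip": 1, "slide": [0, 0.03, 0], "spin": 0}, {"grip": 1, "slide": [0, 0.03, 0], "spin": 0}, {"grip": 1, "slide": [0, 0.03, 0], "spin": 0}, {"grip": 1, "slide": [0, 0.03, 0], "spin": 0}, {"grip": 1, "slide": [0, 0.03, 0], "spin": 0}, {"grip": 1, "slide": [0, 0.02, 0], "spin": 0}, {"grip": 1, "slide": [0, 0.01, 0], "spin": 0}, {"grip": 1, "slide": [0, 0, 0], "spin": 0}, {"grip": 1, "slide": [0, 0, 0], "spin": 0}, {"grip": 1, "slide": [0, 0.012, 0], "spin": 0}, {"grip": 1, "slide": [0, 0.01, 0], "spin": 0}, {"grip": 1, "slide": [0, 0.004, 0], "spin": 0}, {"grip": 1, "slide": [0, 0, 0], "spin": 0}, {"grip": 1, "slide": [0, 0, 0], "spin": 0}])

```text
time_s: 27.67
ee_pos: [0.4601, -0.2886, 0.0458]
eef_rot: [-1.571, 0.0, -0.01]
force: [0.1, -0.1, -1.7]
grip_width: 0.0652
```

Call:
step_arm(plan=[{"grip": 1, "slide": [0, 0.0015, 0], "spin": 0}, {"grip": 1, "slide": [0, 0.0005, 0], "spin": 0}, {"grip": 1, "slide": [0, 0.0005, 0], "spin": 0}, {"grip": 1, "slide": [0, 0, 0], "spin": 0}, {"grip": 1, "slide": [0, 0, 0], "spin": 0}])

```text
time_s: 28.08
ee_pos: [0.4602, -0.2886, 0.0435]
eef_rot: [-1.571, -0.0, -0.009]
force: [-1.4, -0.3, -2.0]
grip_width: 0.0654
```

Call:
step_arm(plan=[{"grip": 1, "slide": [0, 0.0006, 0], "spin": 0}, {"grip": 1, "slide": [0, 0, 0], "spin": 0}, {"grip": -0.42, "slide": [0, 0, 0], "spin": 0}, {"grip": -0.55, "slide": [0, 0, 0], "spin": 0}, {"grip": -0.75, "slide": [0, 0, 0], "spin": 0}, {"grip": -0.75, "slide": [0, 0, 0], "spin": 0}, {"grip": -0.75, "slide": [0, 0, 0], "spin": 0}, {"grip": -0.75, "slide": [0, 0, 0], "spin": 0}])

```text
time_s: 28.75
ee_pos: [0.4602, -0.2886, 0.0427]
eef_rot: [-1.571, -0.0, -0.009]
force: [-0.2, -0.2, 0.2]
grip_width: 0.0824
```

```bash
python3 ov.py w12|tail -1
```

```text
[ 0.4602 -0.2886  0.0427] [-1.5708e+00 -1.0000e-04 -9.4000e-03]
```

View pics/w12.png

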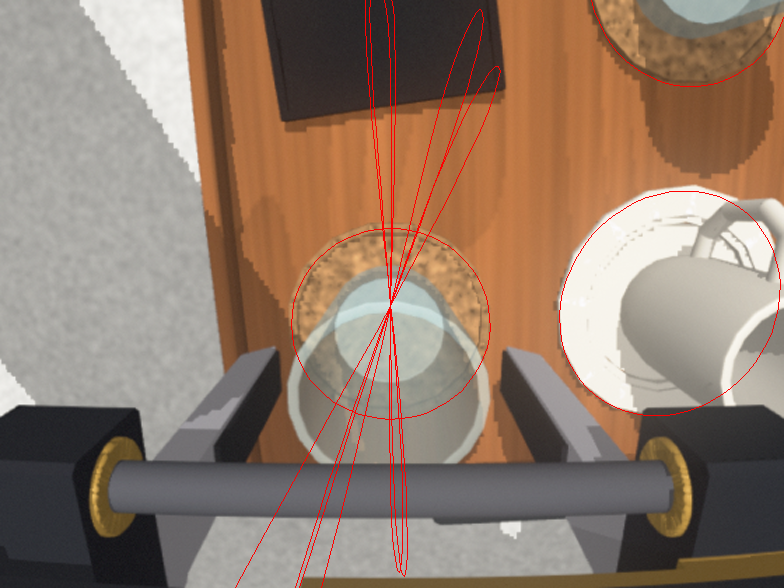

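Call:
step_arm(plan=[{"grip": -0.75, "slide": [0, -0.01, 0], "spin": 0}, {"grip": -0.75, "slide": [0, -0.02, 0], "spin": 0}, {"grip": -0.75, "slide": [0, -0.035, 0], "spin": 0}, {"grip": -0.9, "slide": [0, -0.038, 0], "spin": 0}, {"grip": -1, "slide": [0, -0.038, 0], "spin": 0}, {"grip": -1, "slide": [0, -0.038, 0], "spin": 0}, {"grip": -1, "slide": [0, -0.038, 0], "spin": 0}, {"grip": -1, "slide": [0, -0.038, 0], "spin": 0}, {"grip": -1, "slide": [0.007, 0, 0.02], "spin": 0}, {"grip": -1, "slide": [0.007, 0, 0.03], "spin": 0}, {"grip": -1, "slide": [0.007, 0, 0.03], "spin": 0}, {"grip": -1, "slide": [0.007, 0, 0.03], "spin": 0}, {"grip": -1, "slide": [0.007, 0, 0.03], "spin": 0}, {"grip": -1, "slide": [0.007, 0, 0.03], "spin": 0}, {"grip": -1, "slide": [0.007, 0, 0.03], "spin": 0}, {"grip": -1, "slide": [0.007, 0, 0.03], "spin": 0}, {"grip": -1, "slide": [0.007, 0, 0.03], "spin": 0}, {"grip": -1, "slide": [0.007, 0, 0.03], "spin": 0}, {"grip": -1, "slide": [0.007, 0, 0.03], "spin": 0}, {"grip": -1, "slide": [0.007, 0, 0.03], "spin": 0}])

```text
time_s: 30.47
ee_pos: [0.5474, 0.0622, 0.2987]
eef_rot: [-1.571, -0.001, -0.009]
force: [0.5, -0.2, 0.1]
grip_width: 0.0939
```

Call:
step_arm(plan=[{"grip": -1, "slide": [0.007, 0, 0.03], "spin": 0}, {"grip": -1, "slide": [0.007, 0, 0.03], "spin": 0}, {"grip": -1, "slide": [0.007, 0, 0.03], "spin": 0}, {"grip": -1, "slide": [0.007, 0, 0.03], "spin": 0}, {"grip": -1, "slide": [0.007, 0, 0.03], "spin": 0}, {"grip": -1, "slide": [0.007, 0, 0.03], "spin": 0}, {"grip": -1, "slide": [0.007, 0, 0.02], "spin": 0}, {"grip": -1, "slide": [0, 0, 0], "spin": 0}, {"grip": -1, "slide": [0, 0, 0], "spin": 0}, {"grip": -1, "slide": [0, 0, 0], "spin": 0}])

```text
time_s: 31.3
ee_pos: [0.5982, 0.2595, 0.2982]
eef_rot: [-1.571, -0.0, -0.01]
force: [-0.5, 0.8, -1.7]
grip_width: 0.0942
```

```bash
python3 ov.py w13|tail -1
```

```text
[0.5982 0.2595 0.2982] [-1.5709e+00 -2.0000e-04 -9.7000e-03]
```

View pics/w13.png

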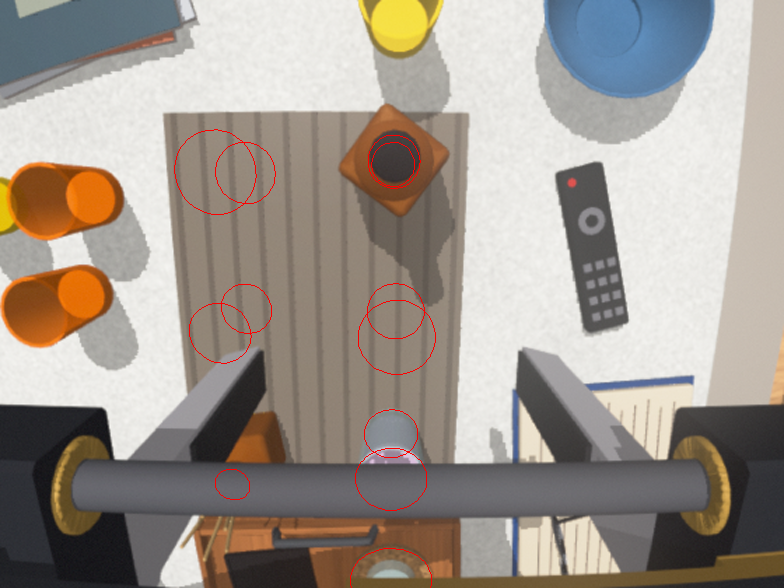

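```bash
python3 - <<'E' | tail -4
from m import *
cw=np.load("pics/w13.npy",allow_pickle=True).item()
I=cv2.imread("pics/w13raw.png");h=cv2.cvtColor(I,cv2.COLOR_BGR2HSV)
m=((h[...,0]<18)&(h[...,1]>110)&(h[...,2]<200)).astype(np.uint8)
m[:70]=0;m[156:]=0;m[:,:235]=0;m[:,325:]=0
c=max(cv2.findContours(m,cv2.RETR_EXTERNAL,cv2.CHAIN_APPROX_NONE)[0],key=cv2.contourArea)
w=onz(cw,c.reshape(-1,2),.108)[:,:2]
r=cv2.minAreaRect((w*1e4).astype(np.float32));print("rect c",np.array(r[0])/1e4,"size",np.array(r[1])/1e4,"ang",r[2])
g=lambda p,z:onz(cw,[[ (p[0]+.5)/1.4-.5,(p[1]+.5)/1.4-.5]],z)[0].round(4)
print("neck top",g((393,157),.203))
cs=np.load("pics/w12.npy",allow_pickle=True).item()
a,b=[onz(cs,[[ (p[0]+.5)/1.4-.5,(p[1]+.5)/1.4-.5]],.015)[0] for p in((284,121),(505,89))]
print("sq near corners",a.round(4),b.round(4),np.degrees(np.arctan2(b[1]-a[1],b[0]-a[0])).round(1), np.linalg.norm(b-a).round(4))
I5=cv2.imread("pics/w5raw.png")
c5=np.load("pics/w5.npy",allow_pickle=True).item()
print("w5 corners",onz(c5,[[(252+.5)/1.4-.5,(98.5)/1.4-.5],[(357.5)/1.4-.5,(81.5)/1.4-.5]],.015).round(4).tolist())
E
```

```text
rect c [0.6018063  0.34201484] size [0.06305205 0.06293193] ang 52.62928771972656
neck top [0.601  0.3413 0.203 ]
sq near corners [ 0.4143 -0.1929  0.015 ] [ 0.512  -0.1801  0.015 ] 7.5 0.0986
w5 corners [[0.4149, -0.1928, 0.015], [0.5114, -0.1799, 0.015]]
```

Call:
step_arm(plan=[{"grip": -1, "slide": [0, 0, 0.02], "spin": 0}, {"grip": -1, "slide": [0.002, 0, 0.03], "spin": 0}, {"grip": -1, "slide": [0, 0, 0.022], "spin": 0}, {"grip": -1, "slide": [0, 0, 0.01], "spin": 0}, {"grip": -1, "slide": [0, 0, 0], "spin": 0}, {"grip": -1, "slide": [0, 0, 0], "spin": 0}, {"grip": -1, "slide": [0, 0.02, 0], "spin": 0}, {"grip": -1, "slide": [0, 0.02, 0], "spin": 0}, {"grip": -1, "slide": [0, 0.02, 0], "spin": 0}, {"grip": -1, "slide": [0, 0, 0], "spin": 0}, {"grip": -1, "slide": [0, 0, 0], "spin": 0}])

```text
time_s: 32.27
ee_pos: [0.6012, 0.3407, 0.2381]
eef_rot: [-1.571, 0.001, -0.011]
force: [0.4, 0.2, 1.4]
grip_width: 0.0938
```

```bash
python3 ov.py w14|tail -1
```

```text
[0.6012 0.3407 0.2381] [-1.5714e+00  8.0000e-04 -1.0800e-02]
```

View pics/w14.png

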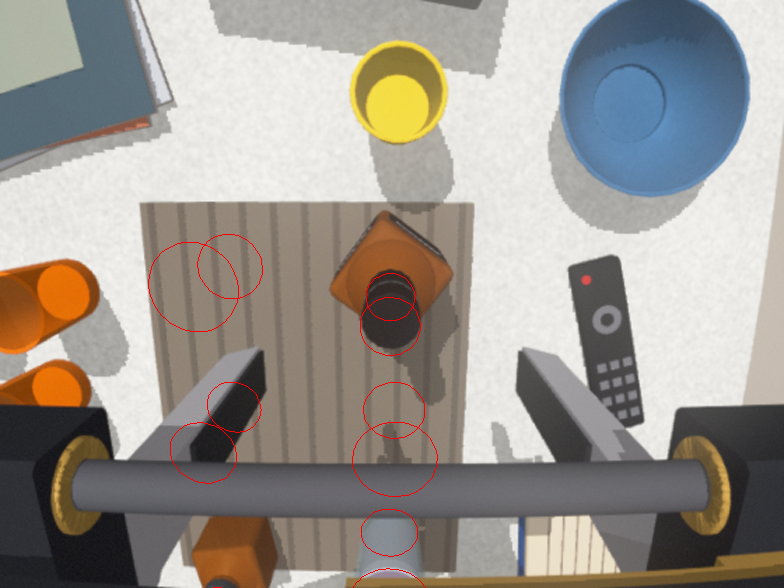

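Call:
step_arm(plan=[{"grip": -1, "slide": [0, 0.02, 0], "spin": 0}, {"grip": -1, "slide": [0, 0.025, 0], "spin": 0}, {"grip": -1, "slide": [0, 0.02, 0], "spin": 0}, {"grip": -1, "slide": [0, 0.012, 0], "spin": 0}, {"grip": -1, "slide": [0, 0, 0], "spin": 0}, {"grip": -1, "slide": [0, 0, 0], "spin": 0}, {"grip": 1, "slide": [0, 0, 0], "spin": 0}, {"grip": 1, "slide": [0, 0, 0], "spin": 0}, {"grip": 1, "slide": [0, 0, 0], "spin": 0}, {"grip": 1, "slide": [0, 0, 0], "spin": 0}, {"grip": 1, "slide": [0, 0, 0], "spin": 0}, {"grip": 1, "slide": [0, 0, 0], "spin": 0}, {"grip": 1, "slide": [0, 0, 0], "spin": 0}, {"grip": 1, "slide": [0, 0, 0], "spin": 0}, {"grip": 1, "slide": [0, 0, 0], "spin": 0}, {"grip": 1, "slide": [0, 0, 0], "spin": 0}, {"grip": 1, "slide": [0, 0, 0], "spin": 0}], force=35)

```text
time_s: 33.73
ee_pos: [0.6012, 0.3422, 0.1607]
eef_rot: [-1.571, -0.0, -0.009]
force: [0.9, 0.1, -0.2]
grip_width: 0.0292
```

Call:
step_arm(plan=[{"grip": 1, "slide": [0, -0.008, 0], "spin": 0}, {"grip": 1, "slide": [0, -0.015, 0], "spin": 0}, {"grip": 1, "slide": [0, -0.02, 0], "spin": 0}, {"grip": 1, "slide": [0, -0.015, 0], "spin": 0}, {"grip": 1, "slide": [0, 0, 0], "spin": 0}, {"grip": 1, "slide": [0, 0, 0], "spin": 0}])

```text
time_s: 34.23
ee_pos: [0.6011, 0.3422, 0.2187]
eef_rot: [-1.571, -0.0, -0.009]
force: [0.4, -0.3, -5.3]
grip_width: 0.0288
```

```bash
python3 ov.py w15|tail -1; python3 -c "
from h import *
cv2.imwrite('pics/s15.png',cv2.resize(cams.camera('scene')[70:400,170:440],None,fx=1.8,fy=1.8))"
```

```text
[0.6011 0.3422 0.2187] [-1.5706e+00 -3.0000e-04 -9.4000e-03]
```

View pics/w15.png

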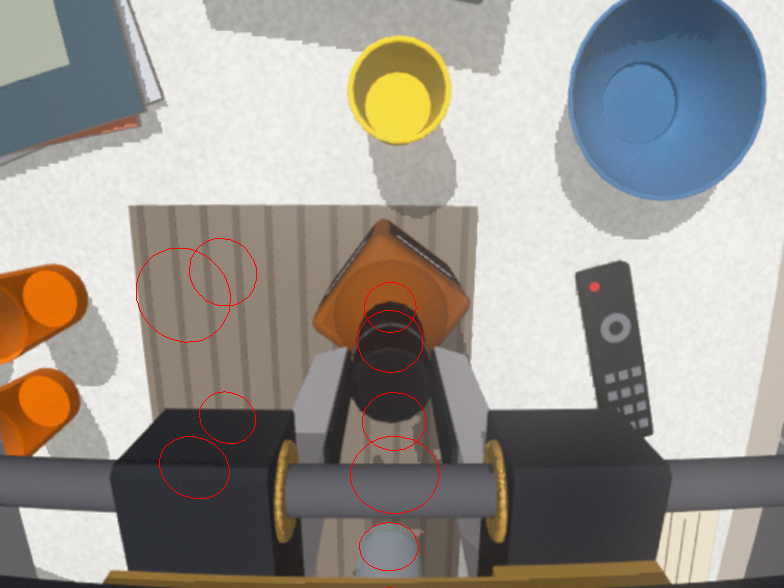

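View pics/s15.png

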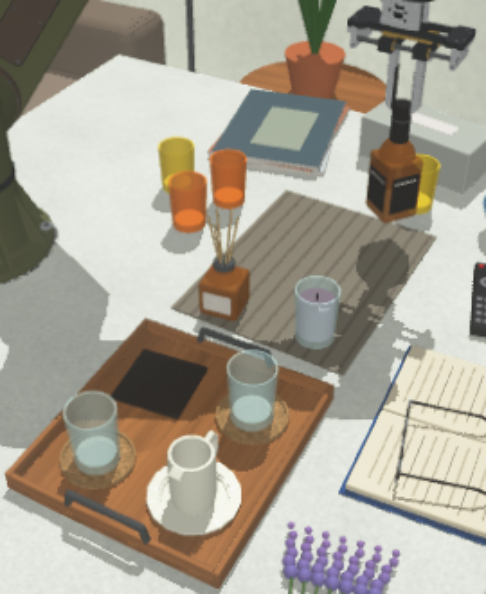

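Call:
step_arm(plan=[{"grip": 1, "slide": [0, -0.01, 0], "spin": 0}, {"grip": 1, "slide": [0, -0.02, 0], "spin": 0}, {"grip": 1, "slide": [0, -0.025, 0], "spin": 0}, {"grip": 1, "slide": [0, -0.025, 0], "spin": 0}, {"grip": 1, "slide": [0, -0.025, 0], "spin": 0}, {"grip": 1, "slide": [0, -0.02, 0], "spin": 0}, {"grip": 1, "slide": [0, -0.015, 0], "spin": 0}, {"grip": 1, "slide": [-0.003, 0, -0.01], "spin": 0}, {"grip": 1, "slide": [-0.005, 0, -0.018], "spin": 0}, {"grip": 1, "slide": [-0.007, 0, -0.024], "spin": 0}, {"grip": 1, "slide": [-0.007, 0, -0.024], "spin": 0}, {"grip": 1, "slide": [-0.007, 0, -0.024], "spin": 0}, {"grip": 1, "slide": [-0.007, 0, -0.024], "spin": 0}, {"grip": 1, "slide": [-0.007, 0, -0.024], "spin": 0}, {"grip": 1, "slide": [-0.007, 0, -0.024], "spin": 0}, {"grip": 1, "slide": [-0.007, 0, -0.024], "spin": 0}, {"grip": 1, "slide": [-0.007, 0, -0.024], "spin": 0}, {"grip": 1, "slide": [-0.007, 0, -0.024], "spin": 0}, {"grip": 1, "slide": [-0.007, 0, -0.024], "spin": 0}, {"grip": 1, "slide": [-0.007, 0, -0.024], "spin": 0}])

```text
time_s: 36.0
ee_pos: [0.5127, 0.0499, 0.3589]
eef_rot: [-1.571, 0.0, -0.009]
force: [-0.2, 0.1, -4.6]
grip_width: 0.0294
```

Call:
step_arm(plan=[{"grip": 1, "slide": [-0.007, 0, -0.024], "spin": 0}, {"grip": 1, "slide": [-0.007, 0, -0.024], "spin": 0}, {"grip": 1, "slide": [-0.007, 0, -0.024], "spin": 0}, {"grip": 1, "slide": [-0.007, 0, -0.024], "spin": 0}, {"grip": 1, "slide": [-0.007, 0, -0.024], "spin": 0}, {"grip": 1, "slide": [-0.007, 0, -0.024], "spin": 0}, {"grip": 1, "slide": [-0.005, 0, -0.018], "spin": 0}, {"grip": 1, "slide": [-0.001, 0, -0.012], "spin": 0}, {"grip": 1, "slide": [0, 0, 0], "spin": 3}, {"grip": 1, "slide": [0, 0, 0], "spin": 6}, {"grip": 1, "slide": [0, 0, 0], "spin": 6}, {"grip": 1, "slide": [0, 0, 0], "spin": 6}, {"grip": 1, "slide": [0, 0, 0], "spin": 6}, {"grip": 1, "slide": [0, 0, 0], "spin": 6}, {"grip": 1, "slide": [0, 0, 0], "spin": 6}, {"grip": 1, "slide": [0, 0, 0], "spin": 4}, {"grip": 1, "slide": [0, 0, 0], "spin": 2}, {"grip": 1, "slide": [0, 0, 0], "spin": 0}, {"grip": 1, "slide": [0, 0, 0], "spin": 0}])

```text
time_s: 37.58
ee_pos: [0.4638, -0.1224, 0.3588]
eef_rot: [-1.571, 0.0, -0.793]
force: [-0.3, -0.1, -5.8]
grip_width: 0.0287
```

```bash
python3 ov.py w16|tail -1; python3 -c "
from h import *
cv2.imwrite('pics/s16.png',cv2.resize(cams.camera('scene')[70:400,170:440],None,fx=1.8,fy=1.8))"
```

```text
[ 0.4638 -0.1224  0.3588] [-1.5708e+00  2.0000e-04 -7.9320e-01]
```

View pics/w16.png

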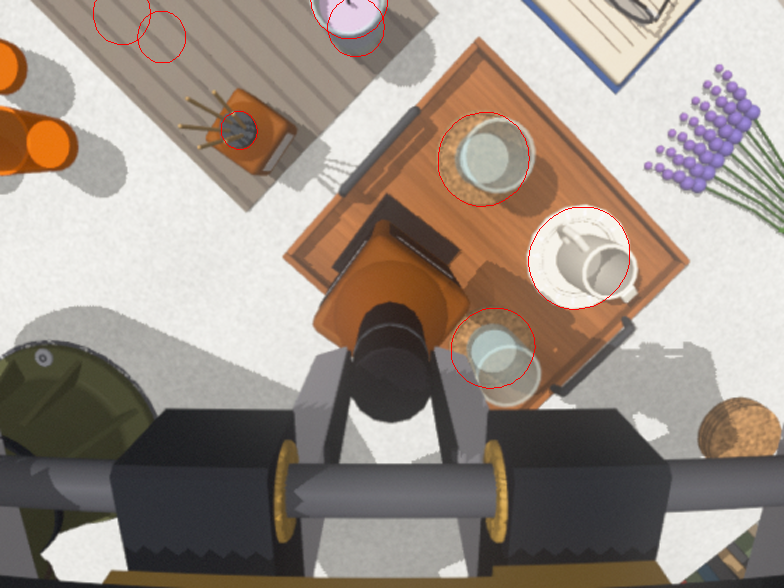

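View pics/s16.png

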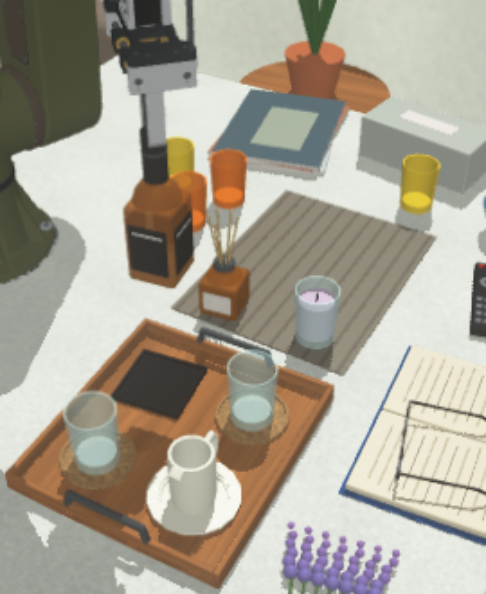

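Call:
step_arm(plan=[{"grip": 1, "slide": [0.003, 0, -0.008], "spin": 0}, {"grip": 1, "slide": [0.003, 0, -0.008], "spin": 0}, {"grip": 1, "slide": [0, 0, 0], "spin": 0}, {"grip": 1, "slide": [0, 0.01, 0], "spin": 0}, {"grip": 1, "slide": [0, 0.02, 0], "spin": 0}, {"grip": 1, "slide": [0, 0.025, 0], "spin": 0}, {"grip": 1, "slide": [0, 0.025, 0], "spin": 0}, {"grip": 1, "slide": [0, 0.025, 0], "spin": 0}, {"grip": 1, "slide": [0, 0.02, 0], "spin": 0}, {"grip": 1, "slide": [0, 0.01, 0], "spin": 0}, {"grip": 1, "slide": [0, 0, 0], "spin": 0}, {"grip": 1, "slide": [0, 0, 0], "spin": 0}, {"grip": 1, "slide": [0, 0, 0], "spin": 0}])

```text
time_s: 38.77
ee_pos: [0.457, -0.1382, 0.225]
eef_rot: [-1.57, -0.002, -0.795]
force: [-0.7, -0.5, -4.6]
grip_width: 0.0291
```

```bash
python3 ov.py w17|tail -1; python3 -c "
from h import *
cv2.imwrite('pics/s17.png',cv2.resize(cams.camera('scene')[130:330,170:370],None,fx=3,fy=3))"
```

```text
[ 0.457  -0.1382  0.225 ] [-1.57   -0.0017 -0.7949]
```

View pics/w17.png

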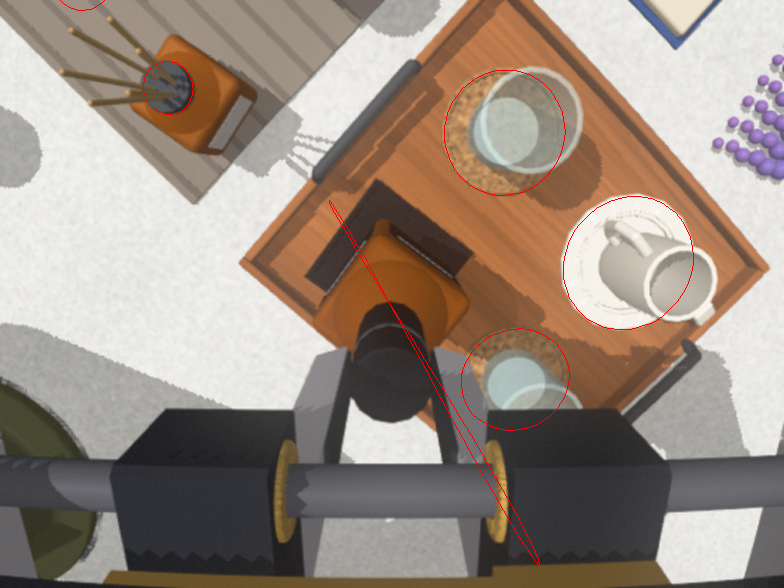

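View pics/s17.png

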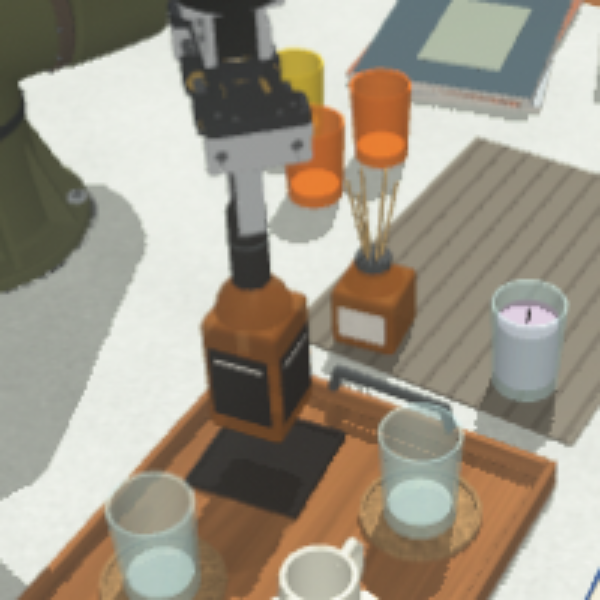

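Call:
step_arm(plan=[{"grip": 1, "slide": [0, 0.015, 0], "spin": 0}, {"grip": 1, "slide": [0, 0.02, 0], "spin": 0}, {"grip": 1, "slide": [0, 0.01, 0], "spin": 0}, {"grip": 1, "slide": [0, 0.005, 0], "spin": 0}, {"grip": 1, "slide": [0, 0.002, 0], "spin": 0}, {"grip": 1, "slide": [0, 0.001, 0], "spin": 0}, {"grip": 1, "slide": [0, 0, 0], "spin": 0}, {"grip": 1, "slide": [0, 0, 0], "spin": 0}])

```text
time_s: 39.53
ee_pos: [0.4568, -0.1382, 0.1715]
eef_rot: [-1.57, -0.001, -0.795]
force: [0.5, -0.2, -5.3]
grip_width: 0.0287
```

Call:
step_arm(plan=[{"grip": 1, "slide": [0, 0.001, 0], "spin": 0}, {"grip": 1, "slide": [0, 0.0005, 0], "spin": 0}, {"grip": 1, "slide": [0, 0, 0], "spin": 0}, {"grip": 1, "slide": [0, 0, 0], "spin": 0}])

```text
time_s: 39.87
ee_pos: [0.4568, -0.1382, 0.1697]
eef_rot: [-1.57, -0.001, -0.795]
force: [0.1, -0.4, -1.1]
grip_width: 0.0293
```

Touching: the load has dropped from about 5 N to 1 N. I release gently.

Call:
step_arm(plan=[{"grip": 1, "slide": [0, 0.0004, 0], "spin": 0}, {"grip": 1, "slide": [0, 0, 0], "spin": 0}, {"grip": 0.25, "slide": [0, 0, 0], "spin": 0}, {"grip": 0, "slide": [0, 0, 0], "spin": 0}, {"grip": -0.3, "slide": [0, 0, 0], "spin": 0}, {"grip": -0.3, "slide": [0, 0, 0], "spin": 0}, {"grip": -0.3, "slide": [0, 0, 0], "spin": 0}, {"grip": -0.3, "slide": [0, 0, 0], "spin": 0}, {"grip": -0.3, "slide": [0, -0.01, 0], "spin": 0}, {"grip": -0.3, "slide": [0, -0.02, 0], "spin": 0}, {"grip": -0.3, "slide": [0, -0.03, 0], "spin": 0}, {"grip": -0.3, "slide": [0, -0.03, 0], "spin": 0}, {"grip": -0.3, "slide": [0, -0.03, 0], "spin": 0}, {"grip": -0.3, "slide": [0, 0, -0.02], "spin": 0}, {"grip": -0.3, "slide": [0, 0, -0.03], "spin": 0}, {"grip": -0.3, "slide": [0, 0, -0.03], "spin": 0}, {"grip": -0.3, "slide": [0, 0, -0.02], "spin": 0}, {"grip": -0.3, "slide": [0, 0, 0], "spin": 0}, {"grip": -0.3, "slide": [0, 0, 0], "spin": 0}])

```text
time_s: 41.45
ee_pos: [0.3848, -0.2085, 0.2897]
eef_rot: [-1.57, -0.001, -0.797]
force: [0.1, -0.5, -0.2]
grip_width: 0.0609
```

```bash
python3 ov.py w18|tail -1; python3 -c "
from h import *
cv2.imwrite('pics/s18.png',cv2.resize(cams.camera('scene')[130:400,170:430],None,fx=2.2,fy=2.2))
I=cams.camera('top');cv2.imwrite('pics/t18raw.png',I)
cv2.imwrite('pics/t18.png',cv2.resize(I[110:240,260:445],None,fx=4,fy=4,interpolation=cv2.INTER_CUBIC))"
```

```text
[ 0.3848 -0.2085  0.2897] [-1.5705e+00 -9.0000e-04 -7.9670e-01]
```

View pics/w18.png

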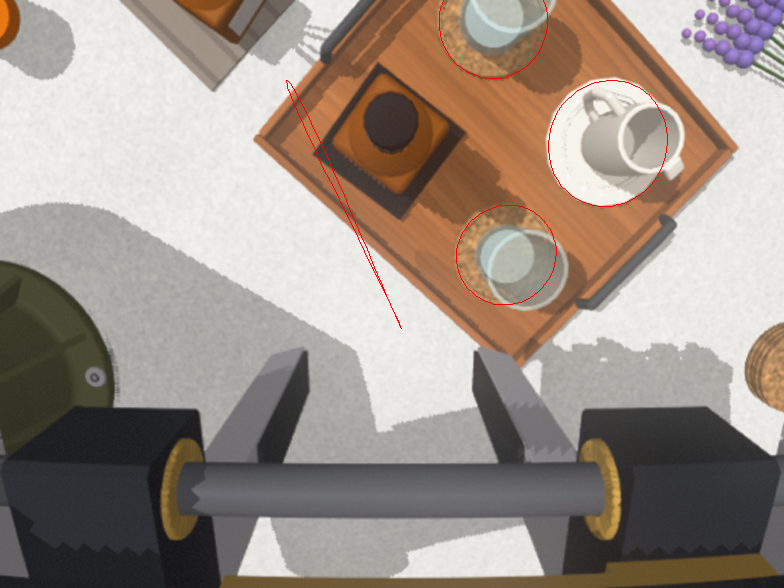

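View pics/s18.png

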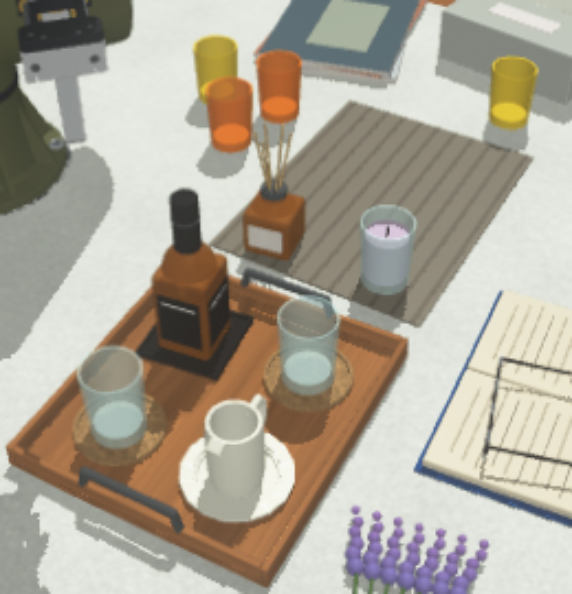

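View pics/t18.png

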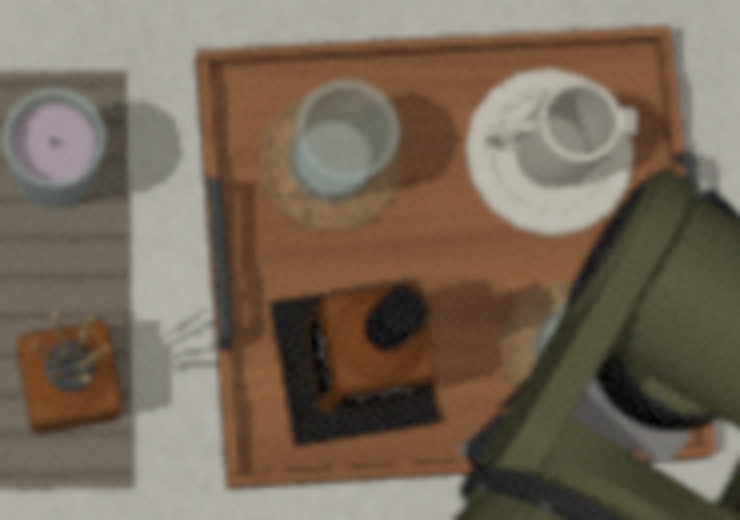

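```bash
python3 - <<'E' | tail -8
from m import *
cw=np.load("pics/w18.npy",allow_pickle=True).item()
g=lambda p,z:onz(cw,[[ (p[0]+.5)/1.4-.5,(p[1]+.5)/1.4-.5]],z)[0].round(4)
print("tumb b rim",g((526,270),.1),"foot",g((506,256),.012),"coaster b",P["cb"].round(4), g((506,255),.015))
print("jug mouth",g((651,138),.097),"saucer",g((606,142),.0175))
sq=[g(p,.015) for p in((380,65),(466,132),(401,217),(314,153))];print("sq",np.mean(sq,0).round(4))
print("neck top",g((391,122),.212))
ang=lambda a,b:np.degrees(np.arctan2(*(b-a)[[1,0]])).round(1)
bt=[g(p,.12) for p in((377,85),(452,131),(401,192),(333,132))]
print("bottle body",np.mean(bt,0).round(4),[ang(bt[i],bt[(i+1)%4])%90 for i in range(4)],[ang(sq[i],sq[(i+1)%4])%90 for i in range(4)])
c=cams.calibration("top");h=lambda p,z:onz(c,[[(p[0]+.5)/4-.5+260,(p[1]+.5)/4-.5+110]],z)[0].round(4)
print("top: tumb a",h((347,132),.1),"candle",h((56,142),.091),"diff",h((71,364),.091),"jug",h((577,121),.097))
print("coaster a",P["ca"].round(4),"start candle",P["candle"].round(4),P["diffN"].round(4))
E
```

```text
sq [ 0.4566 -0.1401  0.015 ] [np.float64(-82.6), np.float64(-173.9), np.float64(97.9), np.float64(6.8)]
tumb b rim [ 0.4596 -0.286   0.1   ] foot [ 0.4605 -0.29    0.012 ] coaster b [ 0.4606 -0.2889  0.015 ] [ 0.461  -0.2885  0.015 ]
jug mouth [ 0.5987 -0.2805  0.097 ] saucer [ 0.5976 -0.2773  0.0175]
sq [ 0.4574 -0.1376  0.015 ]
neck top [ 0.4563 -0.1391  0.212 ]
bottle body [ 0.4564 -0.139   0.12  ] [np.float64(14.0), np.float64(4.300000000000011), np.float64(3.299999999999997), np.float64(89.7)] [np.float64(7.900000000000006), np.float64(7.099999999999994), np.float64(8.200000000000003), np.float64(5.8)]
top: tumb a [ 0.5934 -0.1289  0.1   ] candle [0.5942 0.0583 0.091 ] diff [0.449  0.0531 0.091 ] jug [ 0.5983 -0.2802  0.097 ]
coaster a [ 0.5953 -0.129   0.015 ] start candle [0.5972 0.0593 0.091 ] [0.4486 0.0541 0.091 ]
```

```bash
python3 - <<'E'
from h import *
I=cv2.imread("pics/w18raw.png")
cv2.imwrite("pics/w18z.png",cv2.resize(I[0:230,200:510],None,fx=2.5,fy=2.5,interpolation=cv2.INTER_CUBIC))
E
```

```text
(no output)
```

View pics/w18z.png

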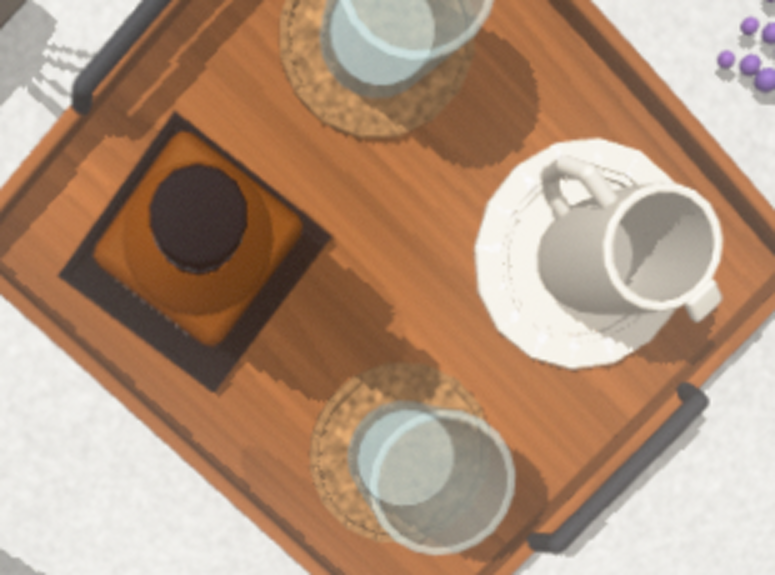

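```bash
python3 -c "
from station import *
print(hand_in()); print(get_obs()['time_s'])"
```

```text
the job is handed in; nothing more can be done
None
the job is handed in; nothing more can be done
```

The drinks set is back on the tray and the job is handed in, at about 42 s of the 128 s allowed. The jug is on the saucer, one clear tumbler is on each cork coaster, and the bottle is on the square coaster, turned about 45° to line up. I lowered each piece to contact before letting go. The hand-in gave no verdict.

**Last checks** (wrist and top pictures, after the arm had moved clear):

| Piece | Distance from centre (limit 14 mm) |
|---|---|
| Bottle | about 2 mm |
| Tumbler on coaster a | about 2 mm |
| Tumbler on coaster b | 1–3 mm |
| Jug | about 3 mm |

- **Upright and aligned:** All four pieces looked upright. In the close crop the bottle's sides run parallel to the coaster's.
- **Candle and diffuser:** Both are still standing. They measured within about 3 mm and 1 mm of where they started, which is about the measuring error.

**Checks that disagreed or failed:**
- My last number for the bottle's angle came from hand-picked corners and scattered from 0° to 14° across its four sides, so it is not usable. I relied on the turn I commanded and on the picture instead.
- The jug pressed on its saucer with about 17 N for a moment before I released it.
- The gripper read 54 mm on the 58 mm jug body. I did not find out why, but the grip held.
- The finger pads hid part of the tumbler's rim on coaster a in the wrist view, so its position is from the top camera only.

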